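Reverse furnace probes in a spring clip, load the carriage and wind it in

TASK

Load the furnace carriage with the temperature probes that are on the rack, one at a time in the order red, yellow, blue (some may be missing): draw each out by its shaft, press its aluminium neck down into the spring clip and let go, take it again by the handle from the other end, and lay it fully down in the slot of its own colour with the tip towards the furnace, then let go. Only when all are loaded, wind the handwheel clockwise until the carriage touches its stop, with the probes still in their slots. Do not knock over or shove aside the glassware, bottles and carton.

Things in the scene. Friction and masses are not known exactly. Their poses are not given: they have to be found in the camera images.
- rack_mid (a point): Fixed black rubber pad, 260 x 270 mm, 6 mm thick, where the probes start side by side about 80 mm apart, tips towards this point's -x (roughly towards the robot). This point is on the pad's top, about where the neck of the probe in the middle lane lies.
- cover_edge (a point): Middle of the front lower edge of the roof of the rack's fixed clear dust cover, 52 mm above the pad (roof 5 mm thick). The roof runs from here 125 mm along +x, over the handles; closed at sides and back, open towards -x. Only the shafts can be taken from above; lift a probe a few mm and draw it out along its length towards -x.
- clip_seat (a point): Fixed spring clip on a dark foot (80 x 75 x 14 mm), open at the top: where the centre of a held probe's neck lies, 60 mm above the table; x runs along the held probe (either way). Jaws, 18 mm long, sprung together to 10 mm apart, mouth flared to 32 mm, 32 mm up. Push the neck straight down (about 5 N; hold close to it) to the saddle 8 mm below; lift straight up. Both ends overhang free, 35 mm clear beneath.
- carriage (a joint): Travel of the carriage towards the furnace in m: about 0 to 0.011 at the start, 0.070 when it touches its stop (two yellow posts with rubber buffers). Driven by the handwheel only, 28 mm per turn.
- wheel (a joint): Turn of the black handwheel in rad; grows clockwise seen from above and drives the carriage to the furnace; anywhere from 0 to 2.5 at the start, 15.7 at the stop. Turns easily and stays where it is left.
- wheel_centre (a point): Point on the upright axis of the handwheel (black disc, 110 mm diameter, top 93 mm above the table) at the height of the crank knob's middle, 113 mm above the table.
- crank_grip (a point): Middle of the red upright crank knob on the handwheel: 20 mm diameter, 36 mm tall (95 to 131 mm above the table), 42 mm from the wheel's axis; it spins freely on its own pin, so that a gripper can keep its orientation while leading it round in a circle.
- shield_edge (a point): Middle of the rear lower edge of the fixed clear splash shield (260 mm wide, 5 mm thick), 137 mm above the table, 62 mm above the slot points. It runs from here 105 mm along +y to the furnace front, over the shafts, so a probe can be loaded only by its handle: bring the tip in under the shield about 40 mm above its place, then lower. It does not travel.
- red_neck (a point): Centre of the aluminium neck of the red probe (absent in some runs): 90 g, 200 mm long, balanced near the neck, square all along, so it does not roll. x points along it to the tip. Along x: red handle 22 x 22 mm from -100 to -15 mm; neck 16 x 16 mm to +15; steel shaft 12 x 12 mm to +90; brass tip guard 22 x 22 mm to +100. Lying flat, its centre line is 11 mm above the surface.
- red_tip (a point): Centre of the end face of the red probe's tip guard, 100 mm from the neck's centre.
- slot_red (a point): Red slot of the carriage: where the red probe's neck centre belongs, 75 mm above the table; y points to the furnace, as the tip must. A red fork, 20 mm long, gap 20 mm flaring to 40 mm at 20 mm above this point, takes the neck (floor 8 mm below); another at y -97 to -87 mm, gap 26 mm, takes the handle's end. Free space between them, 40 mm deep. Slots are 70 mm apart.
- yellow_neck (a point): Centre of the aluminium neck of the yellow probe (absent in some runs): 90 g, 200 mm long, balanced near the neck, square all along, so it does not roll. x points along it to the tip. Along x: yellow handle 22 x 22 mm from -100 to -15 mm; neck 16 x 16 mm to +15; steel shaft 12 x 12 mm to +90; brass tip guard 22 x 22 mm to +100. Lying flat, its centre line is 11 mm above the surface.
- yellow_tip (a point): Centre of the end face of the yellow probe's tip guard, 100 mm from the neck's centre.
- slot_yellow (a point): Yellow slot of the carriage: where the yellow probe's neck centre belongs, 75 mm above the table; y points to the furnace, as the tip must. A yellow fork, 20 mm long, gap 20 mm flaring to 40 mm at 20 mm above this point, takes the neck (floor 8 mm below); another at y -97 to -87 mm, gap 26 mm, takes the handle's end. Free space between them, 40 mm deep. Slots are 70 mm apart.
- blue_neck (a point): Centre of the aluminium neck of the blue probe (absent in some runs): 90 g, 200 mm long, balanced near the neck, square all along, so it does not roll. x points along it to the tip. Along x: blue handle 22 x 22 mm from -100 to -15 mm; neck 16 x 16 mm to +15; steel shaft 12 x 12 mm to +90; brass tip guard 22 x 22 mm to +100. Lying flat, its centre line is 11 mm above the surface.
- blue_tip (a point): Centre of the end face of the blue probe's tip guard, 100 mm from the neck's centre.
- slot_blue (a point): Blue slot of the carriage: where the blue probe's neck centre belongs, 75 mm above the table; y points to the furnace, as the tip must. A blue fork, 20 mm long, gap 20 mm flaring to 40 mm at 20 mm above this point, takes the neck (floor 8 mm below); another at y -97 to -87 mm, gap 26 mm, takes the handle's end. Free space between them, 40 mm deep. Slots are 70 mm apart.
- amber: Bystander: small amber bottle, 36 mm diameter, 75 mm tall; origin at the centre of its underside.
- wash: Bystander: wash bottle, white, blue cap, 72 mm diameter, 170 mm tall; origin at the centre of its underside.
- jar: Bystander: jar, glass, steel lid, 60 mm diameter, 65 mm tall; origin at the centre of its underside.
- vial: Bystander: white bottle, 44 mm diameter, 60 mm tall; origin at the centre of its underside.
- beaker: Bystander: beaker, 70 mm diameter, 80 mm tall; origin at the centre of its underside.
- dish: Bystander: glass dish, 100 mm diameter, 16 mm tall; origin at the centre of its underside.
- carton: Bystander: carton, 50 x 80 mm, 90 mm tall; origin at the centre of its underside.
Things that resemble listed ones, but are neither listed nor needed, are in the scene too. Leave any green or pink look-alike of the part that bears red_neck alone.

How it is judged:
By the outcome, as a careful person would: the job done as asked, in the order asked, and still so for the second after the job is handed in, with the robot touching nothing.
Of red, yellow, blue only 2 to 3 are there at a start; the rules pass over those that are not, and their reading is None.
At some moment in a run one of red, yellow, blue may be knocked a few centimetres aside while the robot is not near it.
Once in a run the grip may slacken for a moment while it holds something.
It also fails if it takes over 210 s, if anything falls off the work surface, if the arm or the gripper's body presses on something with over 40 N, if the wrist force passes 120 N, or if a joint passes its speed limit or range.

ROBOT

A 6-joint arm with a two-finger parallel gripper is mounted at the origin on the work surface. World frame = base frame: x ahead of the robot, y to its left, z up, the work surface at z = 0. Lengths are in mm, angles in rad, forces in N, time in s.
With the tool pointing down it reaches from about 325 to 850 mm from the base axis. Payload 4.4 kg.
Tool frame: the origin (TCP) lies on the mounting face of the last link; the fingertips stand ahead of it and the grasp point (between the pads) lies 180 mm ahead of it (ctrl.nose_length is the z of the fingertips in the tool frame, in mm); z points along the fingers, y is the line along which they close (so a half turn about z gives the same grasp; the last joint's range is limited). The gripper opens to 94 mm and grips with 3 to 60 N. Pads are 16 mm wide; open, the fingers measure 119 mm over their backs; the gripper's body (75 mm by 177 mm) begins 78 mm behind the grasp point.
Start: joints at [0.967, 0.207, 1.542, -0, 1.393, -0.15], TCP at [252.081, 516.802, 404.647] pointing down, gripper open.
Joint ranges: [-2.73, 2.73], [-0.86, 2.22], [0.23, 2.46], [-1.11, 4.25], [0.08, 2.63], [-2.82, 2.82]. Speed limits (rad/s): [2.79, 2.79, 3.14, 3.14, 3.14, 3.14].

INTERFACE

Orientations are given as a 3x3 rotation matrix whose columns are the frame's x, y, z axes.
In Python, from rig import ctrl gives the robot as it stands.
- The arm moves only by the tool apply_moves, never from a script. Its argument "rows" is a list of rows, each an object of numbers: "dx", "dy", "dz": the shift along the tool's x, y, z in units of 400 mm (1.0 is 400 mm); "spin": the turn about the tool's z in units of 30 degrees (1.0 is 30 degrees); "gripper": the opening, from 0 (shut) to 1 (fully open). In form: [{"dx": .., "dy": .., "dz": .., "spin": .., "gripper": ..}, ...]. A call has 1 to 20 rows; each row is the pose to reach, as a shift and turn from the pose commanded when the call began, along the tool's axes at that moment; what a row does not reach only later rows make up. A row lasts 1/10 s, in which the tool goes at most 50 mm and 8.59 degrees, less where a joint would pass 70% of its speed; a pose out of reach is approached as far as the arm can. A call with a number of a shift or a turn outside -1 to 1 is refused whole. A call with a gripper value outside its range is refused whole. The fingers move at their own pace and stop on an object; the grip force is fixed at half the most. Time passes only in rows, so rows that repeat a pose let the fingers close. It gives the time, the measured TCP pose, the force, the opening and the grip force at its end, in the units of the state.
- ctrl.get_state(): the state, without advancing time (a new reading comes with each control period).
- ctrl.grab_frame(name): name is "scene" or "top" or "wrist"; returns a dict with "img" (420x560x3 uint8, red, green, blue), "range_z" (420x560 float32, mm along the optical axis (not along the pixel's ray), 0 where there is no reading), "fx", "fy", "cx", "cy" (pixels), "k1" (the pictures are not rectified: a ray, as slopes to the right and down, at radius r is drawn at 1 + k1 r^2 times it, then the intrinsics apply), "R" (3x3) and "t" (3): a world point X has camera coordinates R X + t; the wrist camera has in their place "tool_from_camera" (4x4, takes a point from camera to tool coordinates, whose origin is the TCP and whose axes are the flange's). Camera axes: x right, y down, z forward; pixel columns grow to the right and rows downward; lengths in mm; the calibration is good to about 2 mm. A picture is of the moment at which its call begins: read the wrist's pose just before it.
- ctrl.job_done(): hands the job in; it is judged then, once.
The state is a dict: "t": time; "joint_pos": joint angles; "joint_vel": joint speeds; "effort": joint torques, N m; "position": TCP position; "ee_rot": TCP orientation; "wrist_force": force on the tool from outside, world axes, zero at the start; "ft_torque": the same for the moment, N m; "gripper_width": finger opening in mm; "gripper_force": force on a finger pad.
Only numpy, scipy, OpenCV 4.12 (cv2) and the standard library are available. Lean on these libraries where they do the work, as an engineer would, in place of code of your own. Each camera call takes 0.05 s, during which the arm holds its last target. There are 200 camera calls.

## Working session

There is one attempt and no reset: what is moved stays moved. The work goes in short steps, Python scripts to look and compute and a tool call to move; the robot and the scene stay as the last step left them, time stands still between calls to the robot, and variables do not carry over. Pictures are saved under pics/ and viewed, at most 14 in all, crops included, and the job is handed in when it is done.

Besides the shell and the picture viewer there is one more tool, called after "Request:" in YAML: its name, and indented under it one key for each argument. apply_moves: Moves the arm, as the interface text tells. Its arguments: {"type":"object","properties":{"rows":{"type":"array","items":{"type":"object","properties":{"dx":{"type":"number","minimum":-1,"maximum":1},"dy":{"type":"number","minimum":-1,"maximum":1},"dz":{"type":"number","minimum":-1,"maximum":1},"spin":{"type":"number","minimum":-1,"maximum":1},"gripper":{"type":"number"}}}}},"required":["rows"]}

```bash
ls; mkdir -p pics; cat > h.py <<'E'
from rig import ctrl
import numpy as np, cv2
def grab(name):
    s=ctrl.get_state(); f=ctrl.grab_frame(name)
    if name=="wrist":
        T=np.array(f["tool_from_camera"]); Rt=np.array(s["ee_rot"]); p=np.array(s["position"])
        Rc=Rt@T[:3,:3]; c=Rt@T[:3,3]+p
    else:
        R=np.array(f["R"]); Rc=R.T; c=-R.T@np.array(f["t"])
    f["Rc"]=Rc; f["c"]=c
    return f
def ray(f,u,v):
    K=np.array([[f["fx"],0,f["cx"]],[0,f["fy"],f["cy"]],[0,0,1.]])
    d=np.array([(u-f["cx"])/f["fx"],(v-f["cy"])/f["fy"]]); x=d.copy()
    for _ in range(20): x=d/(1+f["k1"]*(x@x))
    return f["Rc"]@np.array([x[0],x[1],1.])
def onz(f,u,v,z):
    d=ray(f,u,v); return f["c"]+d*(z-f["c"][2])/d[2]
def depth(f,u,v):
    r=f["range_z"][int(v),int(u)]; return f["c"]+ray(f,u,v)*r
def proj(f,X):
    q=f["Rc"].T@(np.array(X,float)-f["c"]); x=q[:2]/q[2]; x=x*(1+f["k1"]*(x@x))
    return x[0]*f["fx"]+f["cx"],x[1]*f["fy"]+f["cy"]
def tri(f1,p1,f2,p2):
    a=ray(f1,*p1);b=ray(f2,*p2);A=np.stack([a,-b],1)
    s=np.linalg.lstsq(A,f2["c"]-f1["c"],rcond=None)[0]
    P=f1["c"]+a*s[0];Q=f2["c"]+b*s[1]; return (P+Q)/2,np.linalg.norm(P-Q)
def save(f,n,crop=None,sc=1):
    im=f["img"][:,:,::-1]
    if crop: im=im[crop[1]:crop[3],crop[0]:crop[2]]
    cv2.imwrite("pics/"+n,cv2.resize(im,None,fx=sc,fy=sc,interpolation=cv2.INTER_CUBIC))
E
python3 - <<'E'
from h import *
import pickle
for n in ("scene","top"):
    f=grab(n); save(f,n+"0.png",sc=1.42); pickle.dump(f,open(n+".pkl","wb"))
    print(n,f["c"],f["Rc"].round(2).tolist(),f["fx"],f["k1"])
s=ctrl.get_state();print(s)
E
```

```text
pics
scene [ 944.52305035 -441.73570206  912.62096939] [[0.62, 0.64, -0.46], [0.79, -0.51, 0.35], [-0.01, -0.57, -0.82]] 456.6288937487609 -0.012498785551268786
top [ 396.91664682  -77.78584861 1060.73326167] [[0.0, -0.99, 0.11], [-1.0, -0.0, -0.02], [0.02, -0.11, -0.99]] 446.29919343782626 -0.07370613846400884
{'t': 0.1, 'joint_pos': array([ 9.66485243e-01,  2.07336095e-01,  1.54274961e+00,  4.17151185e-05,
        1.39349971e+00, -1.50519828e-01]), 'joint_vel': array([ 7.28860349e-04, -2.37313381e-03, -1.53769983e-03, -5.61960535e-05,
       -5.75165933e-04,  1.21429668e-03]), 'effort': array([ 1.90263881e-04, -3.71862960e+01, -2.82292145e+01,  6.99638925e-02,
        3.12467117e-02, -5.05367268e-05]), 'position': array([251.90468273, 516.54182665, 403.63493965]), 'ee_rot': array([[-8.98788129e-01,  4.38381729e-01, -1.16606548e-03],
       [ 4.38383148e-01,  8.98786739e-01, -1.61649835e-03],
       [ 3.39400845e-04, -1.96407298e-03, -9.99998014e-01]]), 'wrist_force': array([-0.36965611, -0.08436511,  0.13682853]), 'ft_torque': array([-0.05203006,  0.03865995, -0.04190503]), 'gripper_force': 0.0, 'gripper_width': 93.96468482747125}
```

View pics/scene0.png

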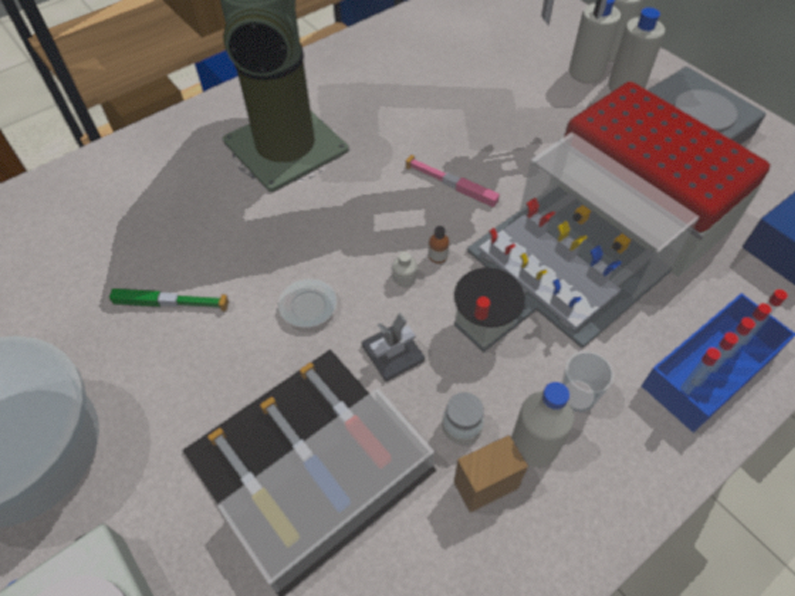

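View pics/top0.png

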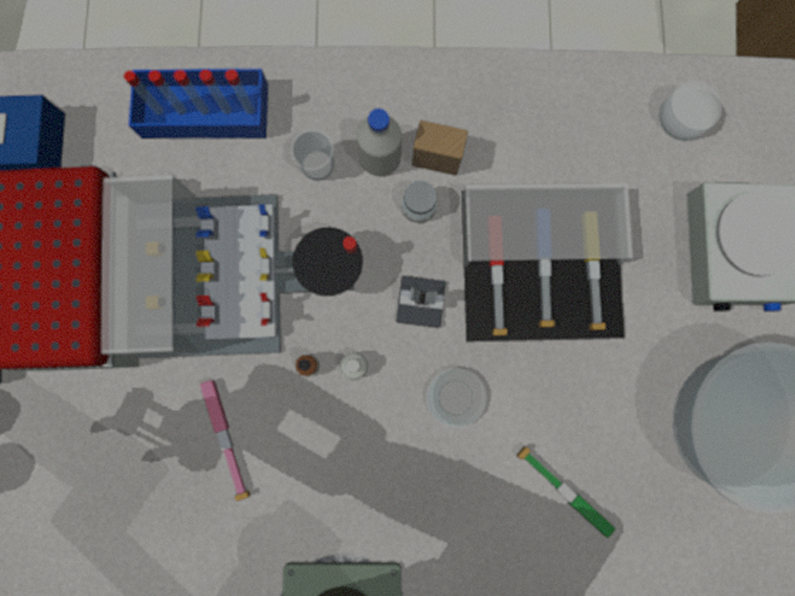

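The scene view shows the rack at the lower centre with red at (340,410), blue at (305,455) and yellow at (255,480). It also shows the clip at (393,345), the wheel at (488,300) and the carriage at (550,260). The top view (up = +x, left = +y) has all three probes, with brass tips at (500,331) red, (547,323) blue and (598,326) yellow. The clip is at (422,298), the wheel at (328,260) and the forks at x 205–265.

```bash
python3 - <<'E'
from h import *
import pickle
t=pickle.load(open("top.pkl","rb")); s=pickle.load(open("scene.pkl","rb"))
S=1.4196
def crop(f,b,sc,w=400,h=600):
    return cv2.resize(f["img"][b[1]:b[3],b[0]:b[2],::-1],(w,h),interpolation=cv2.INTER_CUBIC)
a=crop(t,(130,130,330,270),0,800,560)
cv2.imwrite("pics/c1.png",a)
print("clip depth",[depth(t,u/S,v/S).round() for u,v in[(424,298),(400,298),(410,290),(435,296),(424,315)]])
for n,(u,v) in dict(rneck=(497,270),bneck=(545,268),yneck=(594,270),rtip=(500,331),btip=(547,323),ytip=(598,326),wheel=(328,270),knob=(349,243),jar=(420,195),amber=(307,365),vial=(354,365),wash=(379,120),beaker=(314,155),dish=(457,397),carton=(440,147),shieldedge=(174,265),cover=(548,262),rfork=(266,309)).items(): print(n,depth(t,u/S,v/S).round())
h=cv2.cvtColor(t["img"],cv2.COLOR_RGB2HSV)
print([h[int(v/S),int(u/S)].tolist() for u,v in [(500,331),(598,326),(205,311),(205,267),(205,222),(349,243),(545,240),(594,240)]])
E
```

```text
clip depth [array([ 523., -131.,   54.]), array([528., -93.,  15.]), array([ 541., -109.,   18.]), array([ 522., -146.,   91.]), array([ 500., -133.,   11.])]
rneck [ 575. -254.   23.]
bneck [ 578. -335.   26.]
yneck [ 575. -418.   25.]
rtip [ 472. -257.   29.]
btip [ 486. -336.   27.]
ytip [ 481. -420.   30.]
wheel [561.  20.  94.]
knob [596. -15. 132.]
jar [ 690. -124.   63.]
amber [415.  52.  75.]
vial [416. -20.  60.]
wash [772. -59. 170.]
beaker [778.  56.   4.]
dish [ 364. -188.    7.]
carton [ 761. -155.   90.]
shieldedge [583. 287.  12.]
cover [ 588. -340.   27.]
rfork [504. 120.  63.]
[[20, 144, 147], [20, 142, 149], [101, 22, 126], [110, 19, 123], [107, 18, 126], [0, 180, 156], [111, 36, 136], [27, 47, 141]]
```

View pics/c1.png

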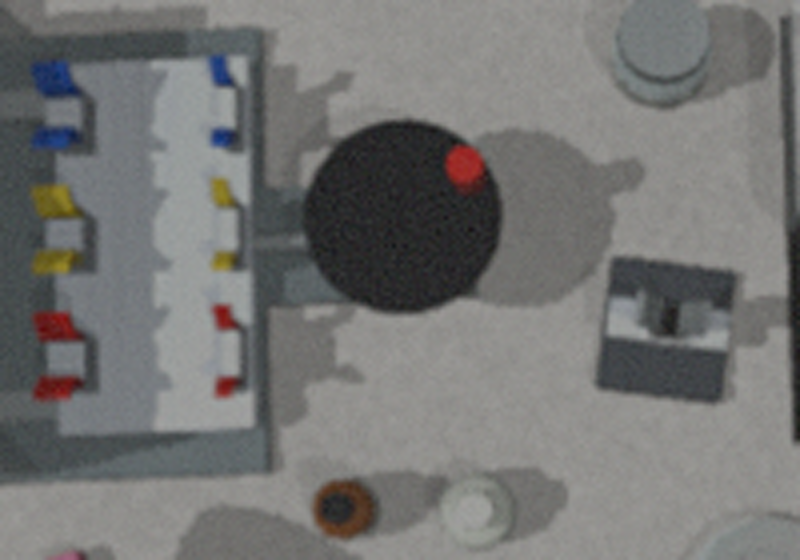

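The crop shows the clip gap opening along world x, tilted a few degrees, at crop (668,315). The forks are in blue, yellow and red pairs at crop x≈55 and x≈222, and the knob is at (464,165).

```bash
cat > meas.py <<'E'
from h import *
RNG={"red":((0,9),(170,180)),"yellow":((24,33),),"blue":((108,125),)}
def mask(f,col,s=110,v=60):
    h=cv2.cvtColor(f["img"],cv2.COLOR_RGB2HSV); m=0
    for a,b in RNG[col]: m=m|cv2.inRange(h,(a,s,v),(b,255,255))
    return m
def blobs(m,amin=12):
    n,l,st,c=cv2.connectedComponentsWithStats(m)
    return [(c[i].round(1).tolist(),int(st[i,4])) for i in range(1,n) if st[i,4]>=amin]
E
python3 - <<'E'
from meas import *
import pickle
print(ctrl.nose_length)
t=pickle.load(open("top.pkl","rb")); s=pickle.load(open("scene.pkl","rb"))
w=grab("wrist"); print(np.array(w["tool_from_camera"]).round(3).tolist(),w["fx"])
for nm,f,box in(("top",t,(130,120,260,260)),("scene",s,(320,130,480,260))):
  for c in RNG:
    print(nm,c,[(p,a,depth(f,*p).round().tolist()) for p,a in blobs(mask(f,c)) if box[0]<p[0]<box[2] and box[1]<p[1]<box[3]])
S=1.4196
for u in (470,548,630): print("cover front",onz(t,u/S,260/S,58).round(), onz(t,u/S,260/S,6).round())
print("shield edge",[onz(t,174/S,v/S,137).round() for v in(180,265,350)])
E
```

```text
199.2
[[0.001, -0.958, -0.287, 84.543], [1.0, 0.001, 0.0, -0.595], [-0.0, -0.287, 0.958, 20.502], [0.0, 0.0, 0.0, 1.0]] 356.9661454659243
top red [([245.6, 171.7], 100, [594.0, -14.0, 132.0]), ([185.6, 209.0], 20, [520.0, 120.0, 84.0]), ([143.3, 211.1], 65, [515.0, 212.0, 90.0]), ([143.4, 226.6], 52, [481.0, 210.0, 91.0]), ([186.0, 226.3], 17, [482.0, 118.0, 85.0])]
top yellow [([184.9, 177.6], 22, [590.0, 123.0, 86.0]), ([143.0, 180.0], 69, [584.0, 215.0, 89.0]), ([143.1, 195.0], 48, [549.0, 212.0, 97.0]), ([185.5, 194.6], 18, [553.0, 121.0, 83.0])]
top blue [([143.1, 149.2], 76, [654.0, 218.0, 89.0]), ([184.5, 147.2], 25, [661.0, 127.0, 82.0]), ([143.0, 164.0], 49, [618.0, 214.0, 98.0]), ([185.1, 164.1], 16, [620.0, 122.0, 92.0])]
scene red [([374.9, 145.1], 65, [483.0, 207.0, 88.0]), ([384.5, 152.9], 38, [519.0, 202.0, 94.0]), ([347.4, 164.5], 28, [485.0, 115.0, 84.0]), ([358.7, 174.1], 14, [524.0, 114.0, 87.0]), ([339.4, 215.9], 142, [602.0, -23.0, 130.0])]
scene yellow [([396.7, 161.3], 69, [553.0, 209.0, 90.0]), ([406.8, 170.0], 44, [589.0, 204.0, 95.0]), ([369.1, 182.4], 25, [554.0, 120.0, 80.0]), ([380.9, 192.2], 16, [592.0, 118.0, 84.0])]
scene blue [([419.6, 178.7], 69, [622.0, 213.0, 89.0]), ([431.0, 187.5], 43, [657.0, 209.0, 94.0]), ([391.7, 200.7], 26, [624.0, 120.0, 84.0]), ([404.6, 211.3], 15, [662.0, 121.0, 85.0])]
cover front [ 585. -205.   58.] [ 594. -211.    6.]
cover front [ 586. -332.   58.] [ 595. -345.    6.]
cover front [ 587. -468.   58.] [ 597. -488.    6.]
shield edge [array([691., 250., 137.]), array([561., 244., 137.]), array([435., 239., 137.])]
```

Request:
apply_moves:
  rows:
    - {"dx": -0.7,"dy": -0.6,"spin": -0.87,"gripper": 0.55}
    - {"dx": -0.7,"dy": -0.6,"spin": -0.87,"gripper": 0.55}
    - {"dx": -0.7,"dy": -0.6,"spin": -0.87,"gripper": 0.55}
    - {"dx": -0.7,"dy": -0.6,"spin": -0.87,"gripper": 0.55}
    - {"dx": -0.7,"dy": -0.6,"spin": -0.87,"gripper": 0.55}
    - {"dx": -0.7,"dy": -0.6,"spin": -0.87,"gripper": 0.55}
    - {"dx": -0.7,"dy": -0.6,"spin": -0.87,"gripper": 0.55}
    - {"dx": -0.7,"dy": -0.6,"spin": -0.87,"gripper": 0.55}
    - {"dx": -0.7,"dy": -0.6,"spin": -0.87,"gripper": 0.55}
    - {"dx": -0.7,"dy": -0.6,"spin": -0.87,"gripper": 0.55}
    - {"dx": -0.7,"dy": -0.6,"spin": -0.87,"gripper": 0.55}
    - {"dx": -0.7,"dy": -0.6,"spin": -0.87,"gripper": 0.55}

```text
validation failed for argument at $.ro...
```

Request:
apply_moves:
  rows:
    - {"dx": -0.7,"dy": -0.6,"dz": 0.0,"spin": -0.87,"gripper": 0.55}
    - {"dx": -0.7,"dy": -0.6,"dz": 0.0,"spin": -0.87,"gripper": 0.55}
    - {"dx": -0.7,"dy": -0.6,"dz": 0.0,"spin": -0.87,"gripper": 0.55}
    - {"dx": -0.7,"dy": -0.6,"dz": 0.0,"spin": -0.87,"gripper": 0.55}
    - {"dx": -0.7,"dy": -0.6,"dz": 0.0,"spin": -0.87,"gripper": 0.55}
    - {"dx": -0.7,"dy": -0.6,"dz": 0.0,"spin": -0.87,"gripper": 0.55}
    - {"dx": -0.7,"dy": -0.6,"dz": 0.0,"spin": -0.87,"gripper": 0.55}
    - {"dx": -0.7,"dy": -0.6,"dz": 0.0,"spin": -0.87,"gripper": 0.55}
    - {"dx": -0.7,"dy": -0.6,"dz": 0.0,"spin": -0.87,"gripper": 0.55}
    - {"dx": -0.7,"dy": -0.6,"dz": 0.0,"spin": -0.87,"gripper": 0.55}
    - {"dx": -0.7,"dy": -0.6,"dz": 0.0,"spin": -0.87,"gripper": 0.55}
    - {"dx": -0.7,"dy": -0.6,"dz": 0.0,"spin": -0.87,"gripper": 0.55}

```text
t: 1.35
position: [398.0, 179.5, 404.5]
ee_rot: [[-1.0, -0.004, -0.0], [-0.004, 1.0, 0.0], [0.0, 0.0, -1.0]]
wrist_force: [-0.7, -0.1, -0.0]
gripper_width: 51.9
gripper_force: 0.0
```

Request:
apply_moves:
  rows:
    - {"dx": -0.27,"dy": -0.925,"dz": 0.0,"spin": 0,"gripper": 0.55}
    - {"dx": -0.27,"dy": -0.925,"dz": 0.0,"spin": 0,"gripper": 0.55}
    - {"dx": -0.27,"dy": -0.925,"dz": 0.0,"spin": 0,"gripper": 0.55}
    - {"dx": -0.27,"dy": -0.925,"dz": 0.0,"spin": 0,"gripper": 0.55}
    - {"dx": -0.27,"dy": -0.925,"dz": 0.0,"spin": 0,"gripper": 0.55}
    - {"dx": -0.27,"dy": -0.925,"dz": 0.0,"spin": 0,"gripper": 0.55}
    - {"dx": -0.27,"dy": -0.925,"dz": 0.0,"spin": 0,"gripper": 0.55}
    - {"dx": -0.27,"dy": -0.925,"dz": 0.0,"spin": 0,"gripper": 0.55}
    - {"dx": -0.27,"dy": -0.925,"dz": 0.0,"spin": 0,"gripper": 0.55}
    - {"dx": -0.27,"dy": -0.925,"dz": 0.0,"spin": 0,"gripper": 0.55}

```text
t: 2.35
position: [507.5, -190.9, 404.1]
ee_rot: [[-1.0, -0.002, -0.001], [-0.002, 1.0, 0.001], [0.001, 0.001, -1.0]]
wrist_force: [-0.5, -0.2, -0.7]
gripper_width: 52.0
gripper_force: 0.0
```

```bash
python3 - <<'E'
from h import *
import pickle
print(ctrl.get_state()["position"])
w=grab("wrist"); save(w,"w1.png",sc=1.42); pickle.dump(w,open("w1.pkl","wb"))
print(w["c"],[proj(w,p) for p in((523,-131,60),(575,-254,17),(472,-257,17))])
E
```

```text
[ 507.50784099 -190.8835361   404.08849434]
[ 422.72720105 -191.372592    383.67531633] [(np.float64(342.1782432821578), np.float64(214.60967289085517)), (np.float64(221.94496276965347), np.float64(247.74595161530038)), (np.float64(214.66066415387274), np.float64(154.32986938451228))]
```

View pics/w1.png

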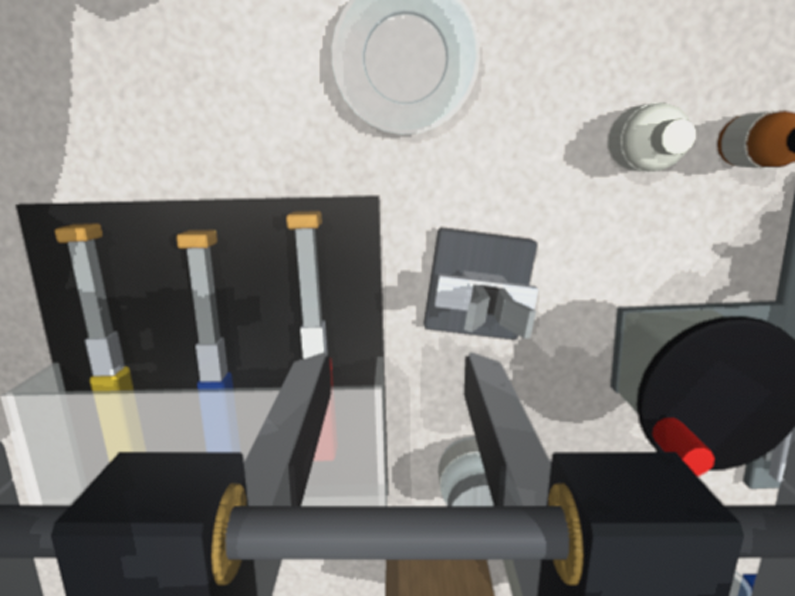

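The wrist view (up = −x, right = +y) shows the clip foot corners at (440,229), (537,238), (520,337) and (425,325), with its jaw gap near (490,300). The brass tips are at (303,220) red, (196,239) blue and (78,233) yellow. The white necks are at the roof's front edge.

```bash
python3 - <<'E'
from meas import *
import pickle
w=pickle.load(open("w1.pkl","rb"));t=pickle.load(open("top.pkl","rb")); S=1.4196
C=[onz(w,u/S,v/S,14) for u,v in((440,229),(537,238),(520,337),(425,325))]
print("foot",[c.round(1)[:2].tolist() for c in C],"ctr",np.mean(C,0).round(1))
pts=[]
for v in range(185,245):
  for u in range(295,385):
    p=depth(w,u,v)
    if 470<p[0]<580 and -190<p[1]<-80: pts.append(p)
P=np.array(pts)
for lo,hi in((40,60),(60,75),(75,85),(85,100)):
    q=P[(P[:,2]>lo)&(P[:,2]<hi)]
    if len(q): print(lo,len(q),q.mean(0).round(1),q.min(0).round(),q.max(0).round())
pts=[]
for v in range(175,250):
  for u in range(260,340):
    p=depth(t,u,v)
    if 470<p[0]<580 and -190<p[1]<-80: pts.append(p)
P=np.array(pts)
for lo,hi in((40,60),(60,75),(75,85),(85,100)):
    q=P[(P[:,2]>lo)&(P[:,2]<hi)]
    if len(q): print("top",lo,len(q),q.mean(0).round(1),q.min(0).round(),q.max(0).round())
# brass tips
def brass(f):
    h=cv2.cvtColor(f["img"],cv2.COLOR_RGB2HSV); return cv2.inRange(h,(12,110,90),(23,255,255))
for nm,f in(("w",w),("t",t)):
  for p,a in blobs(brass(f),15): 
    d=depth(f,*p); print(nm,p,a,d.round(1).tolist(),onz(f,*p,28).round(1)[:2].tolist())
# neck-shaft edges, shaft centre line in wrist view along depth
for c,u0,v0 in(("red",309,300),("blue",204,310),("yellow",90,290)):
  print(c,[depth(w,(u0)/S,v/S).round(1).tolist() for v in(v0-40,v0)])
E
```

```text
foot [[479.4, -159.0], [485.8, -87.4], [563.6, -94.3], [553.8, -168.6]] ctr [ 520.7 -127.3   14. ]
40 1054 [ 519.3 -132.9   43.9] [ 508. -164.   40.] [532. -92.  60.]
60 194 [ 520.1 -125.4   69.6] [ 512. -139.   60.] [ 532. -116.   75.]
75 285 [ 522.1 -124.1   80.2] [ 512. -143.   75.] [ 533. -110.   85.]
85 418 [ 522.3 -126.1   90. ] [ 511. -149.   85.] [ 534. -106.   94.]
top 40 173 [ 521.4 -125.9   44.6] [ 508. -162.   40.] [538. -93.  59.]
top 60 17 [ 521.5 -125.4   69.3] [ 513. -133.   60.] [ 530. -115.   75.]
top 75 43 [ 522.1 -126.6   79.8] [ 513. -139.   75.] [ 533. -114.   85.]
top 85 74 [ 522.9 -127.6   90.4] [ 512. -147.   85.] [ 534. -105.   97.]
w [547.0, 97.3] 707 [415.5, 46.8, 53.6] [415.0, 65.3]
w [213.3, 154.8] 247 [470.9, -256.3, 28.8] [471.0, -256.4]
w [54.6, 163.8] 332 [480.2, -416.5, 27.8] [480.2, -416.4]
w [137.8, 168.0] 298 [484.3, -332.8, 28.4] [484.3, -333.0]
w [157.0, 374.5] 664 [479.1, -217.8, 319.7] [735.9, -338.1]
w [391.4, 348.1] 48 [479.1, -164.0, 310.7] [697.6, -58.0]
w [404.2, 383.0] 409 [479.3, -164.6, 321.8] [748.1, -37.5]
t [385.1, 227.5] 37 [485.9, -335.1, 26.7] [485.8, -334.8]
t [421.0, 229.4] 41 [481.3, -419.6, 30.1] [481.5, -420.4]
t [351.6, 233.4] 41 [471.7, -255.3, 29.3] [471.8, -255.5]
t [368.4, 318.6] 34 [274.9, -293.4, 21.9] [275.6, -292.1]
t [169.9, 349.1] 30 [206.0, 162.1, 22.4] [207.0, 160.8]
red [[500.7, -254.2, 23.4], [531.2, -255.7, 22.8]]
blue [[508.5, -331.7, 22.4], [539.9, -335.6, 20.7]]
yellow [[494.5, -415.2, 18.9], [523.9, -418.1, 22.7]]
```

Request:
apply_moves:
  rows:
    - {"dx": -0.066,"dy": -0.162,"dz": 0.0,"spin": 0,"gripper": 0.5}
    - {"dx": -0.066,"dy": -0.162,"dz": 0.0,"spin": 0,"gripper": 0.5}
    - {"dx": -0.066,"dy": -0.162,"dz": 0.2,"spin": 0,"gripper": 0.5}
    - {"dx": -0.066,"dy": -0.162,"dz": 0.3,"spin": 0,"gripper": 0.5}
    - {"dx": -0.066,"dy": -0.162,"dz": 0.4,"spin": 0,"gripper": 0.5}
    - {"dx": -0.066,"dy": -0.162,"dz": 0.46,"spin": 0,"gripper": 0.5}
    - {"dx": -0.066,"dy": -0.162,"dz": 0.488,"spin": 0,"gripper": 0.5}
    - {"dx": -0.066,"dy": -0.162,"dz": 0.488,"spin": 0,"gripper": 0.5}
    - {"dx": -0.066,"dy": -0.162,"dz": 0.488,"spin": 0,"gripper": 0.0}
    - {"dx": -0.066,"dy": -0.162,"dz": 0.488,"spin": 0,"gripper": 0.0}
    - {"dx": -0.066,"dy": -0.162,"dz": 0.488,"spin": 0,"gripper": 0.0}
    - {"dx": -0.066,"dy": -0.162,"dz": 0.488,"spin": 0,"gripper": 0.0}
    - {"dx": -0.066,"dy": -0.162,"dz": 0.488,"spin": 0,"gripper": 0.0}
    - {"dx": -0.066,"dy": -0.162,"dz": 0.488,"spin": 0,"gripper": 0.0}

```text
t: 3.8
position: [533.9, -256.3, 210.1]
ee_rot: [[-1.0, -0.002, 0.001], [-0.002, 1.0, -0.0], [-0.001, -0.0, -1.0]]
wrist_force: [0.7, 1.3, 3.6]
gripper_width: 11.7
gripper_force: 29.9
```

Request:
apply_moves:
  rows:
    - {"dx": 0,"dy": 0,"dz": -0.012,"spin": 0,"gripper": 0.0}
    - {"dx": 0,"dy": 0,"dz": -0.022,"spin": 0,"gripper": 0.0}
    - {"dx": 0.04,"dy": 0,"dz": -0.025,"spin": 0,"gripper": 0.0}
    - {"dx": 0.1,"dy": 0,"dz": -0.025,"spin": 0,"gripper": 0.0}
    - {"dx": 0.16,"dy": 0,"dz": -0.025,"spin": 0,"gripper": 0.0}
    - {"dx": 0.22,"dy": 0,"dz": -0.025,"spin": 0,"gripper": 0.0}
    - {"dx": 0.265,"dy": 0,"dz": -0.025,"spin": 0,"gripper": 0.0}
    - {"dx": 0.27,"dy": 0,"dz": -0.025,"spin": 0,"gripper": 0.0}
    - {"dx": 0.27,"dy": 0,"dz": -0.1,"spin": 0,"gripper": 0.0}
    - {"dx": 0.27,"dy": 0,"dz": -0.2,"spin": 0,"gripper": 0.0}
    - {"dx": 0.27,"dy": 0.02,"dz": -0.28,"spin": 0,"gripper": 0.0}
    - {"dx": 0.23,"dy": 0.1,"dz": -0.28,"spin": 0.21,"gripper": 0.0}
    - {"dx": 0.17,"dy": 0.19,"dz": -0.28,"spin": 0.21,"gripper": 0.0}
    - {"dx": 0.12,"dy": 0.29,"dz": -0.28,"spin": 0.21,"gripper": 0.0}
    - {"dx": 0.109,"dy": 0.332,"dz": -0.28,"spin": 0.21,"gripper": 0.0}
    - {"dx": 0.109,"dy": 0.332,"dz": -0.28,"spin": 0.21,"gripper": 0.0}
    - {"dx": 0.109,"dy": 0.332,"dz": -0.28,"spin": 0.21,"gripper": 0.0}

```text
t: 5.5
position: [490.4, -123.3, 321.6]
ee_rot: [[-0.994, 0.107, 0.0], [0.107, 0.994, -0.001], [-0.0, -0.001, -1.0]]
wrist_force: [0.7, -0.9, -0.6]
gripper_width: 11.7
gripper_force: 29.9
```

```bash
python3 - <<'E'
from meas import *
import pickle
s=ctrl.get_state();print(s["position"].round(1),s["gripper_width"],s["gripper_force"])
t=grab("top"); w=grab("wrist"); sc=grab("scene")
print([np.round(proj(f,(522,-127,130))) for f in(t,sc)])
a=cv2.resize(t["img"][150:270,240:340],(400,480)); b=cv2.resize(sc["img"][170:290,220:320],(400,480))
cv2.imwrite("pics/g1.png",np.hstack([a,b])[:,:,::-1])
def brass(f):
    h=cv2.cvtColor(f["img"],cv2.COLOR_RGB2HSV); return cv2.inRange(h,(12,110,90),(23,255,255))
for nm,f in(("w",w),("t",t)):
  for p,a in blobs(brass(f),15): print(nm,p,a,depth(f,*p).round(1).tolist())
E
```

```text
[ 490.4 -123.3  321.6] 11.730718613480521 29.915386140346527
[array([299., 206.]), array([276., 217.])]
w [527.4, 89.5] 1280 [414.0, 48.6, 53.6]
w [278.4, 154.8] 950 [427.8, -118.1, 139.1]
w [30.3, 231.8] 536 [483.5, -329.2, 27.2]
w [247.7, 378.9] 393 [460.5, -127.8, 239.2]
w [311.5, 381.4] 312 [462.9, -114.5, 238.7]
t [384.5, 227.5] 38 [485.6, -332.9, 29.8]
t [421.2, 229.5] 34 [481.3, -421.0, 27.6]
t [294.1, 250.1] 30 [428.8, -116.6, 141.4]
t [215.8, 261.1] 23 [406.7, 55.0, 58.0]
t [368.5, 318.7] 30 [274.7, -293.7, 21.6]
t [170.0, 348.9] 29 [396.9, -77.8, 1060.7]
```

View pics/g1.png

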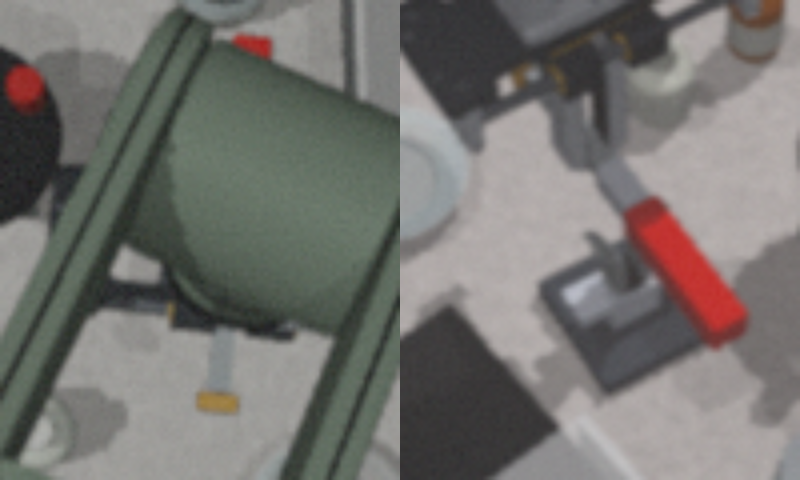

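The left half shows the gripper over the clip with the tip at crop (217,400). The right half shows the red probe held level, with its neck just above the clip. The measured guard puts the neck at (522.5,−127.7), which agrees with the clip at (522,−127).

Request:
apply_moves:
  rows:
    - {"dx": 0,"dy": 0,"dz": 0.05,"spin": 0,"gripper": 0.0}
    - {"dx": 0,"dy": 0,"dz": 0.08,"spin": 0,"gripper": 0.0}
    - {"dx": 0,"dy": 0,"dz": 0.1,"spin": 0,"gripper": 0.0}
    - {"dx": 0,"dy": 0,"dz": 0.12,"spin": 0,"gripper": 0.0}
    - {"dx": 0,"dy": 0,"dz": 0.14,"spin": 0,"gripper": 0.0}
    - {"dx": 0,"dy": 0,"dz": 0.155,"spin": 0,"gripper": 0.0}
    - {"dx": 0,"dy": 0,"dz": 0.165,"spin": 0,"gripper": 0.0}
    - {"dx": 0,"dy": 0,"dz": 0.172,"spin": 0,"gripper": 0.0}
    - {"dx": 0,"dy": 0,"dz": 0.173,"spin": 0,"gripper": 0.0}
    - {"dx": 0,"dy": 0,"dz": 0.173,"spin": 0,"gripper": 0.0}

```text
t: 6.65
position: [489.9, -123.5, 252.2]
ee_rot: [[-0.994, 0.108, 0.0], [0.108, 0.994, -0.0], [-0.0, -0.0, -1.0]]
wrist_force: [-0.0, 0.4, -0.8]
gripper_width: 11.4
gripper_force: 30.0
```

Request:
apply_moves:
  rows:
    - {"dx": 0,"dy": 0,"dz": 0,"spin": 0,"gripper": 0.45}
    - {"dx": 0,"dy": 0,"dz": 0,"spin": 0,"gripper": 0.45}
    - {"dx": 0,"dy": 0,"dz": 0,"spin": 0,"gripper": 0.45}
    - {"dx": 0,"dy": 0,"dz": -0.06,"spin": 0,"gripper": 0.45}
    - {"dx": 0,"dy": 0,"dz": -0.15,"spin": 0,"gripper": 0.45}
    - {"dx": 0,"dy": 0,"dz": -0.2,"spin": 0,"gripper": 0.45}
    - {"dx": -0.1,"dy": 0,"dz": -0.2,"spin": 0,"gripper": 0.45}
    - {"dx": -0.1975,"dy": 0,"dz": -0.2,"spin": 0,"gripper": 0.45}
    - {"dx": -0.1975,"dy": 0,"dz": -0.2,"spin": 0,"gripper": 0.45}

```text
t: 7.55
position: [571.5, -132.6, 332.4]
ee_rot: [[-0.994, 0.107, 0.003], [0.107, 0.994, -0.001], [-0.003, -0.001, -1.0]]
wrist_force: [0.8, -0.0, 0.3]
gripper_width: 42.2
gripper_force: 0.0
```

```bash
cat >> meas.py <<'E'
def brass(f):
    h=cv2.cvtColor(f["img"],cv2.COLOR_RGB2HSV); return cv2.inRange(h,(12,110,90),(23,255,255))
def seen(f,box=None,zmax=170,amin=15):
    out=[]
    for nm,m in [("brass",brass(f))]+[(c,mask(f,c)) for c in RNG]:
        for p,a in blobs(m,amin):
            d=depth(f,*p)
            if d[2]<zmax: out.append((nm,p,a,d.round(1).tolist()))
    return out
E
python3 - <<'E'
from meas import *
s=ctrl.get_state();print(s["position"].round(1),s["gripper_width"])
w=grab("wrist");sc=grab("scene")
for x in seen(w):print("w",x)
for x in seen(sc): print("s",x)
a=cv2.resize(sc["img"][170:290,220:320],(400,480)); b=cv2.resize(w["img"],(640,480))
cv2.imwrite("pics/g2.png",cv2.resize(np.hstack([a,b])[:,:,::-1],(800,369)))
E
```

```text
[ 571.5 -132.6  332.4] 42.21424019224354
w ('brass', [282.4, 4.5], 339, [429.8, -116.1, 65.3])
w ('brass', [19.0, 130.7], 525, [486.0, -329.9, 26.7])
w ('red', [278.1, 233.9], 3318, [575.1, -134.4, 76.0])
w ('red', [475.9, 269.6], 2030, [589.8, -22.2, 127.0])
w ('blue', [64.8, 257.2], 145, [596.5, -326.1, 23.7])
s ('brass', [100.6, 67.3], 580, [-796.2, -58.8, -325.9])
s ('brass', [410.5, 149.8], 74, [522.1, 309.0, 35.0])
s ('brass', [438.3, 170.1], 77, [611.2, 312.9, 34.6])
s ('brass', [156.6, 212.3], 34, [277.8, -298.5, 22.8])
s ('brass', [187.7, 283.7], 58, [485.5, -338.7, 28.1])
s ('brass', [151.0, 306.1], 54, [482.0, -425.1, 28.2])
s ('brass', [351.4, 314.6], 21, [764.5, -136.3, 89.1])
s ('brass', [341.1, 328.4], 327, [772.6, -170.1, 90.1])
s ('brass', [359.1, 322.8], 37, [785.4, -136.3, 89.7])
s ('red', [473.0, 106.3], 6288, [579.0, 424.2, 158.3])
s ('red', [374.7, 145.2], 62, [483.0, 206.8, 87.9])
s ('red', [384.4, 153.1], 40, [519.0, 201.9, 94.2])
s ('red', [347.4, 164.5], 28, [484.3, 115.7, 83.4])
s ('red', [547.9, 208.9], 93, [859.8, 322.0, 136.8])
s ('red', [339.5, 216.0], 
[... 192 characters left out ...]
red', [290.3, 253.2], 401, [584.4, -139.1, 77.0])
s ('red', [501.0, 250.7], 96, [860.1, 164.1, 135.7])
s ('yellow', [396.7, 161.7], 72, [554.3, 208.0, 90.4])
s ('yellow', [406.8, 169.9], 45, [587.9, 205.1, 94.1])
s ('yellow', [369.2, 182.3], 24, [553.3, 120.6, 80.0])
s ('blue', [151.7, 49.6], 453, [-871.8, 209.4, -402.2])
s ('blue', [551.5, 153.6], 435, [764.9, 528.6, 80.3])
s ('blue', [419.7, 178.7], 72, [623.6, 210.1, 92.4])
s ('blue', [431.1, 187.4], 43, [656.9, 210.4, 93.4])
s ('blue', [391.8, 200.6], 25, [623.8, 120.7, 83.9])
s ('blue', [503.1, 256.1], 3949, [868.4, 169.8, 119.6])
s ('blue', [404.6, 211.3], 16, [662.6, 119.6, 86.8])
s ('blue', [391.3, 277.5], 255, [775.5, -62.3, 170.0])
```

View pics/g2.png

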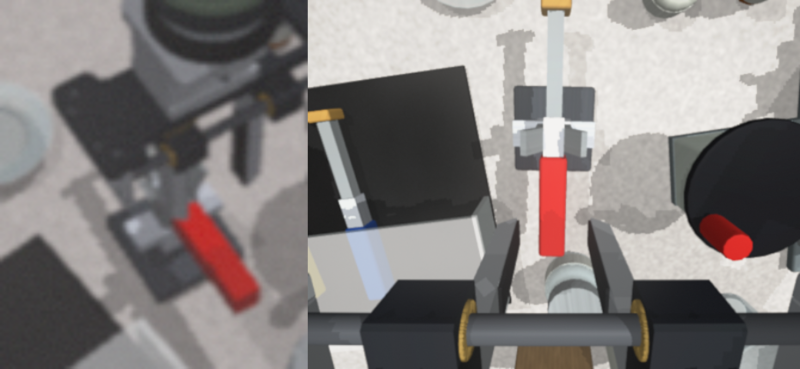

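Red's neck is in the clip with the handle overhanging at wrist crop (552,205). I'm checking its tilt from depth.

```bash
python3 - <<'E'
from meas import *
w=grab("wrist"); m=mask(w,"red")
for v in range(170,292,12):
    us=[u for u in np.where(m[v]>0)[0] if 250<u<310]
    if us: print("h",v,depth(w,int(np.mean(us)),v).round(1))
for v in (3,10,25,40,60,80,100,120,130): 
    print(v,[depth(w,u,v).round(1).tolist() for u in (278,281)])
E
```

```text
h 194 [ 543.  -130.4   71.8]
h 206 [ 551.  -132.    73.6]
h 218 [ 559.7 -132.9   73.3]
h 230 [ 567.5 -133.8   76.4]
h 242 [ 577.1 -134.8   74.5]
h 254 [ 585.7 -135.8   75.8]
h 266 [ 594.6 -136.7   76.8]
h 278 [ 603.5 -138.4   77.7]
h 290 [ 613.8 -139.6   76.5]
3 [[424.4, -117.6, 65.1], [424.7, -115.7, 65.6]]
10 [[428.5, -118.0, 65.9], [428.6, -116.2, 65.9]]
25 [[435.8, -118.8, 60.8], [436.3, -117.0, 62.2]]
40 [[444.7, -119.8, 62.3], [444.7, -117.8, 61.1]]
60 [[456.7, -121.1, 63.6], [456.8, -119.1, 62.6]]
80 [[468.8, -122.4, 64.4], [469.0, -120.4, 63.8]]
100 [[481.2, -123.7, 64.8], [481.4, -121.8, 65.4]]
120 [[493.9, -125.1, 66.1], [494.2, -123.1, 64.9]]
130 [[500.4, -125.8, 65.8], [500.7, -123.8, 65.0]]
```

Request:
apply_moves:
  rows:
    - {"dx": 0,"dy": -0.004,"dz": 0.1,"spin": 0,"gripper": 0.45}
    - {"dx": 0,"dy": -0.004,"dz": 0.18,"spin": 0,"gripper": 0.45}
    - {"dx": 0,"dy": -0.004,"dz": 0.206,"spin": 0,"gripper": 0.45}
    - {"dx": 0,"dy": -0.004,"dz": 0.206,"spin": 0,"gripper": 0.45}
    - {"dx": 0,"dy": -0.004,"dz": 0.206,"spin": 0,"gripper": 0.0}
    - {"dx": 0,"dy": -0.004,"dz": 0.206,"spin": 0,"gripper": 0.0}
    - {"dx": 0,"dy": -0.004,"dz": 0.206,"spin": 0,"gripper": 0.0}
    - {"dx": 0,"dy": -0.004,"dz": 0.206,"spin": 0,"gripper": 0.0}
    - {"dx": 0,"dy": -0.004,"dz": 0.206,"spin": 0,"gripper": 0.0}
    - {"dx": 0,"dy": -0.004,"dz": 0.21,"spin": 0,"gripper": 0.0}
    - {"dx": 0,"dy": -0.004,"dz": 0.214,"spin": 0,"gripper": 0.0}
    - {"dx": 0,"dy": -0.004,"dz": 0.216,"spin": 0,"gripper": 0.0}
    - {"dx": 0,"dy": -0.004,"dz": 0.216,"spin": 0,"gripper": 0.0}

```text
t: 9.0
position: [569.3, -133.7, 247.5]
ee_rot: [[-0.994, 0.108, 0.004], [0.108, 0.994, -0.0], [-0.004, -0.0, -1.0]]
wrist_force: [0.9, 2.4, 6.0]
gripper_width: 21.8
gripper_force: 30.0
```

```bash
cat >> meas.py <<'E'
def prof(w,y0,y1,zlo=40,zhi=110,x0=400,x1=640,fn=None):
    """points of image columns 240..320: x, median z"""
    P=np.array([depth(w,u,v) for v in range(2,300,4) for u in range(240,322,3) if w["range_z"][v,u]>0])
    return P
E
python3 - <<'E'
from meas import *
w=grab("wrist"); s=ctrl.get_state(); print(s["position"].round(1),s["wrist_force"].round(1),w["c"].round())
P=np.array([depth(w,u,v) for v in range(2,300,3) for u in range(250,312,2)])
P=P[(P[:,2]>45)&(P[:,2]<100)&(abs(P[:,1]+127.3+0.108*(P[:,0]-522))<5)]
for x in range(420,620,15):
    q=P[abs(P[:,0]-x)<5]
    if len(q):print(x,len(q),np.median(q[:,2]).round(1))
E
```

```text
[ 569.3 -133.7  247.5] [0.8 1.5 6.9] [ 485. -125.  227.]
450 97 65.1
465 105 65.2
480 98 65.4
495 90 65.3
510 89 67.1
525 70 67.5
540 77 69.9
555 64 70.5
570 62 70.5
```

Request:
apply_moves:
  rows:
    - {"dx": 0,"dy": 0,"dz": -0.02,"spin": 0,"gripper": 0.0}
    - {"dx": 0,"dy": 0,"dz": -0.05,"spin": 0,"gripper": 0.0}
    - {"dx": 0,"dy": 0,"dz": -0.1,"spin": 0,"gripper": 0.0}
    - {"dx": 0,"dy": 0,"dz": -0.2,"spin": 0,"gripper": 0.0}
    - {"dx": 0,"dy": 0,"dz": -0.28,"spin": 0,"gripper": 0.0}
    - {"dx": 0,"dy": 0,"dz": -0.28,"spin": 0,"gripper": 0.0}

```text
t: 9.65
position: [569.7, -134.4, 364.2]
ee_rot: [[-0.994, 0.108, 0.01], [0.108, 0.994, -0.005], [-0.011, -0.003, -1.0]]
wrist_force: [1.5, -0.1, -1.0]
gripper_width: 22.0
gripper_force: 30.0
```

Request:
apply_moves:
  rows:
    - {"dx": 0.04,"dy": 0.08,"dz": 0,"spin": 0.2,"gripper": 0.0}
    - {"dx": 0.08,"dy": 0.18,"dz": 0,"spin": 0.45,"gripper": 0.0}
    - {"dx": 0.12,"dy": 0.28,"dz": 0,"spin": 0.7,"gripper": 0.0}
    - {"dx": 0.16,"dy": 0.38,"dz": 0,"spin": 0.9,"gripper": 0.0}
    - {"dx": 0.2,"dy": 0.47,"dz": 0,"spin": 1,"gripper": 0.0}
    - {"dx": 0.219,"dy": 0.514,"dz": 0,"spin": 1,"gripper": 0.0}
    - {"dx": 0.219,"dy": 0.514,"dz": 0,"spin": 1,"gripper": 0.0}

```text
t: 10.35
position: [501.7, 82.4, 356.5]
ee_rot: [[-0.809, 0.587, -0.003], [0.587, 0.809, 0.0], [0.003, -0.002, -1.0]]
wrist_force: [-1.0, 0.5, -0.7]
gripper_width: 21.8
gripper_force: 30.0
```

Request:
apply_moves:
  rows:
    - {"dx": 0,"dy": 0,"dz": 0,"spin": 0.2,"gripper": 0.0}
    - {"dx": 0,"dy": 0,"dz": 0,"spin": 0.45,"gripper": 0.0}
    - {"dx": 0,"dy": 0,"dz": 0,"spin": 0.7,"gripper": 0.0}
    - {"dx": 0,"dy": 0,"dz": 0,"spin": 1,"gripper": 0.0}

```text
t: 10.75
position: [503.3, 79.1, 356.9]
ee_rot: [[-0.404, 0.915, -0.002], [0.915, 0.404, -0.001], [-0.0, -0.002, -1.0]]
wrist_force: [0.0, -0.3, -0.2]
gripper_width: 21.6
gripper_force: 30.0
```

Request:
apply_moves:
  rows:
    - {"dx": 0,"dy": 0,"dz": 0,"spin": 0.2,"gripper": 0.0}
    - {"dx": 0,"dy": 0,"dz": 0,"spin": 0.45,"gripper": 0.0}
    - {"dx": 0,"dy": 0,"dz": 0,"spin": 0.72,"gripper": 0.0}
    - {"dx": 0,"dy": 0,"dz": 0,"spin": 0.72,"gripper": 0.0}
    - {"dx": 0,"dy": 0,"dz": 0,"spin": 0.72,"gripper": 0.0}

```text
t: 11.25
position: [503.3, 79.5, 357.2]
ee_rot: [[-0.047, 0.999, -0.001], [0.999, 0.047, -0.0], [-0.0, -0.001, -1.0]]
wrist_force: [-0.4, -0.4, -1.1]
gripper_width: 22.0
gripper_force: 30.0
```

```bash
python3 - <<'E'
from meas import *
import pickle
s=ctrl.get_state(); print(s["position"].round(1),s["ee_rot"].round(3).tolist(),s["gripper_width"])
w=grab("wrist"); save(w,"w2.png",sc=1.42); pickle.dump(w,open("w2.pkl","wb"))
for x in seen(w): print(x)
E
```

```text
[503.3  79.5 357.2] [[-0.047, 0.999, -0.001], [0.999, 0.047, -0.0], [-0.0, -0.001, -1.0]] 21.96038232959127
('brass', [179.3, 218.8], 358, [419.3, 67.3, 53.6])
('brass', [185.2, 239.2], 20, [423.4, 48.8, 52.6])
('red', [254.0, 24.3], 781, [480.3, 209.7, 91.7])
('red', [309.2, 24.8], 866, [514.6, 211.1, 91.4])
('red', [11.0, 74.2], 40, [268.9, 176.8, 14.8])
('red', [253.4, 167.6], 239, [482.1, 119.1, 86.4])
('red', [308.7, 167.7], 270, [521.2, 120.6, 85.0])
('yellow', [365.1, 25.6], 741, [548.7, 211.7, 95.1])
('yellow', [417.0, 26.1], 1234, [582.9, 214.5, 88.2])
('yellow', [350.8, 167.8], 248, [550.6, 122.5, 87.7])
('yellow', [403.1, 167.8], 378, [589.1, 123.5, 82.8])
('blue', [472.7, 27.8], 777, [615.5, 214.1, 94.0])
('blue', [525.1, 28.1], 1362, [651.8, 217.0, 88.1])
('blue', [446.3, 167.3], 239, [617.9, 126.1, 87.4])
('blue', [497.2, 167.8], 450, [657.9, 126.7, 81.3])
```

View pics/w2.png

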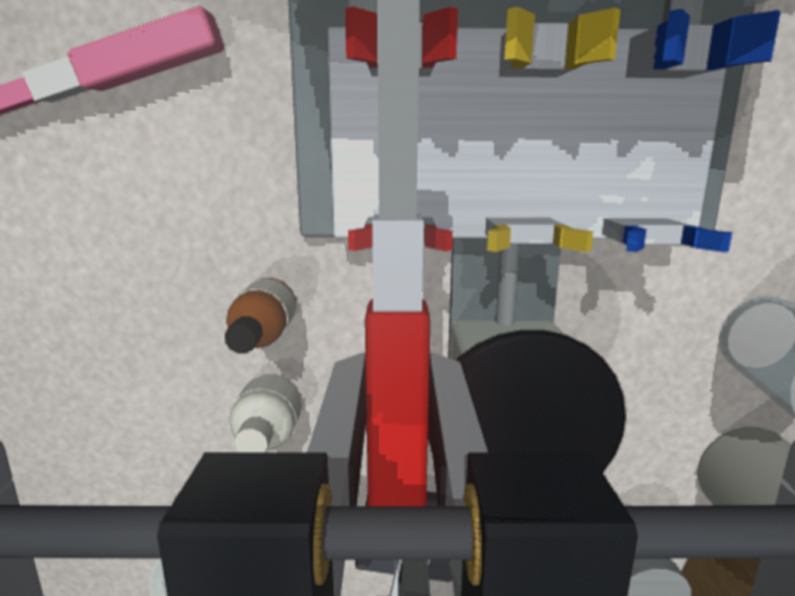

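The red probe is gripped and points at the red slot. The neck spans rows 220–308 at column 398, the red fork pair is at (362,35)/(440,35) and the rear fork at (360,238)/(438,238).

```bash
python3 - <<'E'
from meas import *
import pickle
w=pickle.load(open("w2.pkl","rb")); S=1.4196
for v,z in((220,177.7),(309,177.7),(303,180.7),(50,176)): print(v,onz(w,398/S,v/S,z).round(1),depth(w,398/S,v/S+(-3 if v==220 else 3)).round(1))
print([depth(w,280,v).round(1).tolist() for v in(10,60,110,140,170,190,225,240,260,290)])
E
```

```text
220 [499.9 141.4 177.7] [499.9 142.2 174.3]
309 [501.4 112.1 177.7] [501.4 110.9 178.4]
303 [501.2 115.1 180.7] [501.4 112.4 176.5]
50 [497.6 190.1 176. ] [497.6 189.3 174.3]
[[496.9, 199.8, 174.2], [497.9, 180.9, 173.7], [498.8, 160.5, 173.6], [499.5, 147.7, 175.2], [500.1, 134.5, 177.3], [500.6, 125.0, 175.9], [501.3, 109.3, 180.0], [501.7, 101.8, 179.8], [502.2, 92.3, 181.4], [503.0, 76.0, 180.7]]
```

Request:
apply_moves:
  rows:
    - {"dx": 0,"dy": 0.001,"dz": 0.07,"spin": 0,"gripper": 0.0}
    - {"dx": 0,"dy": 0.001,"dz": 0.13,"spin": 0,"gripper": 0.0}
    - {"dx": 0,"dy": 0.001,"dz": 0.136,"spin": 0,"gripper": 0.0}
    - {"dx": 0.05,"dy": 0.001,"dz": 0.136,"spin": 0,"gripper": 0.0}
    - {"dx": 0.12,"dy": 0.001,"dz": 0.136,"spin": 0,"gripper": 0.0}
    - {"dx": 0.19,"dy": 0.001,"dz": 0.136,"spin": 0,"gripper": 0.0}
    - {"dx": 0.209,"dy": 0.001,"dz": 0.136,"spin": 0,"gripper": 0.0}
    - {"dx": 0.209,"dy": 0.001,"dz": 0.136,"spin": 0,"gripper": 0.0}

```text
t: 12.1
position: [500.1, 164.5, 304.2]
ee_rot: [[-0.048, 0.999, 0.001], [0.999, 0.048, -0.0], [-0.0, 0.001, -1.0]]
wrist_force: [0.5, 0.5, -0.8]
gripper_width: 21.4
gripper_force: 30.0
```

```bash
python3 - <<'E'
from meas import *
s=ctrl.get_state(); print(s["position"].round(1),s["wrist_force"].round(1))
w=grab("wrist");sc=grab("scene")
for x in seen(w): 
    if x[0]=="red": print(x)
a=cv2.resize(sc["img"][90:190,300:430],(400,300)); b=cv2.resize(w["img"],(400,300))
cv2.imwrite("pics/g3.png",np.hstack([a,b])[:,:,::-1])
E
```

```text
[500.1 164.5 304.2] [ 0.5  0.5 -0.8]
('red', [248.4, 173.7], 930, [480.6, 210.9, 91.7])
('red', [311.3, 173.7], 968, [514.8, 212.7, 92.1])
('red', [53.5, 167.4], 69, [329.7, 194.9, 20.3])
('red', [279.4, 286.4], 6069, [499.8, 162.5, 126.8])
```

View pics/g3.png

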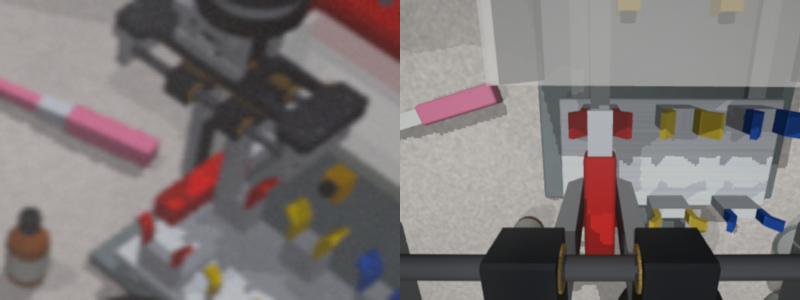

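Red is centred over its fork: fork centre x≈497.7, neck ≈497.8.

Request:
apply_moves:
  rows:
    - {"dx": 0,"dy": 0,"dz": 0.04,"spin": 0,"gripper": 0.0}
    - {"dx": 0,"dy": 0,"dz": 0.07,"spin": 0,"gripper": 0.0}
    - {"dx": 0,"dy": 0,"dz": 0.09,"spin": 0,"gripper": 0.0}
    - {"dx": 0,"dy": 0,"dz": 0.1,"spin": 0,"gripper": 0.0}
    - {"dx": 0,"dy": 0,"dz": 0.103,"spin": 0,"gripper": 0.0}
    - {"dx": 0,"dy": 0,"dz": 0.103,"spin": 0,"gripper": 0.0}

```text
t: 12.8
position: [500.0, 163.4, 262.6]
ee_rot: [[-0.045, 0.999, -0.001], [0.999, 0.045, -0.0], [-0.0, -0.001, -1.0]]
wrist_force: [-0.9, -0.9, 1.0]
gripper_width: 21.6
gripper_force: 30.0
```

Request:
apply_moves:
  rows:
    - {"dx": 0,"dy": 0,"dz": 0,"spin": 0,"gripper": 0.4}
    - {"dx": 0,"dy": 0,"dz": 0,"spin": 0,"gripper": 0.4}
    - {"dx": 0,"dy": 0,"dz": 0,"spin": 0,"gripper": 0.4}
    - {"dx": 0,"dy": 0,"dz": -0.1,"spin": 0,"gripper": 0.4}
    - {"dx": 0,"dy": 0,"dz": -0.2,"spin": 0,"gripper": 0.4}
    - {"dx": 0,"dy": 0,"dz": -0.3,"spin": 0,"gripper": 0.4}
    - {"dx": -0.1,"dy": 0,"dz": -0.35,"spin": 0,"gripper": 0.4}
    - {"dx": -0.2,"dy": 0,"dz": -0.35,"spin": 0,"gripper": 0.5}
    - {"dx": -0.2,"dy": 0,"dz": -0.35,"spin": 0,"gripper": 0.5}

```text
t: 13.7
position: [504.1, 80.7, 403.7]
ee_rot: [[-0.041, 0.999, 0.003], [0.999, 0.041, -0.002], [-0.002, 0.003, -1.0]]
wrist_force: [1.0, 0.6, -0.4]
gripper_width: 46.4
gripper_force: 0.0
```

```bash
python3 - <<'E'
from meas import *
s=ctrl.get_state(); print(s["position"].round(1))
w=grab("wrist");t=grab("top")
for x in seen(w): 
    if x[0]=="red": print(x)
m=mask(w,"red")
P=np.array([depth(w,u,v) for v in range(0,300,3) for u in range(200,380,2)])
P=P[(P[:,2]>55)&(P[:,2]<120)&(abs(P[:,0]-(497.8-0.047*(P[:,1]-211)))<4)]
for y in range(100,235,10):
    q=P[abs(P[:,1]-y)<4]
    if len(q):print(y,len(q),np.median(q[:,2]).round(1))
for x in seen(t): 
    if x[0] in("brass",) : print("t",x)
E
```

```text
[504.1  80.7 403.7]
('red', [255.0, 38.9], 573, [480.9, 209.8, 91.1])
('red', [300.1, 38.8], 581, [514.6, 211.3, 90.8])
('red', [277.4, 115.1], 2776, [499.8, 155.2, 84.0])
('red', [255.5, 159.3], 196, [483.0, 118.9, 86.1])
('red', [301.1, 159.1], 189, [521.2, 120.2, 83.1])
('red', [380.0, 310.7], 193, [596.4, -5.8, 109.4])
110 5 84.5
120 15 85.6
130 15 85.4
140 15 85.3
150 20 85.3
160 19 85.5
170 15 85.6
180 19 85.4
190 14 85.6
200 20 82.7
210 18 83.0
220 18 82.4
230 20 80.8
t ('brass', [384.9, 227.5], 35, [485.6, -333.8, 30.2])
t ('brass', [421.3, 229.3], 43, [481.7, -421.1, 28.0])
t ('brass', [214.2, 260.8], 23, [407.1, 56.2, 75.7])
t ('brass', [368.5, 318.7], 31, [274.3, -294.3, 18.6])
t ('brass', [170.1, 348.9], 32, [206.1, 162.1, 20.3])
```

Red lies flat in its slot (handle top at z 85.5). Returning to the rack for yellow.

Request:
apply_moves:
  rows:
    - {"dx": -0.12,"dy": -0.04,"dz": 0,"spin": -0.2,"gripper": 0.5}
    - {"dx": -0.24,"dy": -0.04,"dz": 0,"spin": -0.4,"gripper": 0.5}
    - {"dx": -0.36,"dy": -0.04,"dz": 0,"spin": -0.6,"gripper": 0.5}
    - {"dx": -0.48,"dy": -0.04,"dz": 0,"spin": -0.8,"gripper": 0.5}
    - {"dx": -0.6,"dy": -0.04,"dz": 0,"spin": -1,"gripper": 0.5}
    - {"dx": -0.72,"dy": -0.04,"dz": 0,"spin": -1,"gripper": 0.5}
    - {"dx": -0.84,"dy": -0.04,"dz": 0,"spin": -1,"gripper": 0.5}
    - {"dx": -1,"dy": -0.04,"dz": 0,"spin": -1,"gripper": 0.5}
    - {"dx": -1,"dy": -0.04,"dz": 0,"spin": -1,"gripper": 0.5}
    - {"dx": -1,"dy": -0.04,"dz": 0,"spin": -1,"gripper": 0.5}

```text
t: 14.8
position: [506.1, -317.4, 401.1]
ee_rot: [[-0.537, 0.843, -0.001], [0.843, 0.537, 0.002], [0.002, -0.0, -1.0]]
wrist_force: [-0.4, 0.5, -0.0]
gripper_width: 47.2
gripper_force: 0.0
```

Request:
apply_moves:
  rows:
    - {"dx": 0,"dy": 0,"dz": 0,"spin": -0.25,"gripper": 0.5}
    - {"dx": 0,"dy": 0,"dz": 0,"spin": -0.5,"gripper": 0.5}
    - {"dx": 0,"dy": 0,"dz": 0,"spin": -0.75,"gripper": 0.5}
    - {"dx": 0,"dy": 0,"dz": 0,"spin": -1,"gripper": 0.5}

```text
t: 15.2
position: [506.4, -313.4, 401.8]
ee_rot: [[-0.892, 0.452, -0.001], [0.452, 0.892, 0.002], [0.002, 0.002, -1.0]]
wrist_force: [-0.8, -0.6, -0.1]
gripper_width: 47.0
gripper_force: 0.0
```

Request:
apply_moves:
  rows:
    - {"dx": 0,"dy": 0,"dz": 0,"spin": -0.25,"gripper": 0.5}
    - {"dx": 0,"dy": 0,"dz": 0,"spin": -0.5,"gripper": 0.5}
    - {"dx": 0,"dy": 0,"dz": 0,"spin": -0.75,"gripper": 0.5}
    - {"dx": 0,"dy": 0,"dz": 0,"spin": -0.92,"gripper": 0.5}
    - {"dx": 0,"dy": 0,"dz": 0,"spin": -0.92,"gripper": 0.5}
    - {"dx": 0,"dy": 0,"dz": 0,"spin": -0.92,"gripper": 0.5}

```text
t: 15.8
position: [506.2, -314.4, 402.0]
ee_rot: [[-1.0, -0.004, -0.0], [-0.004, 1.0, 0.001], [0.0, 0.001, -1.0]]
wrist_force: [-0.7, 0.3, 0.5]
gripper_width: 46.9
gripper_force: 0.0
```

```bash
cat >> meas.py <<'E'
def shaft(w,y0,x0=495,x1=560):
    """centre line of a bright shaft on the black pad near y0: gray mask -> fit"""
    g=cv2.cvtColor(w["img"],cv2.COLOR_RGB2GRAY); out=[]
    for x in range(x0,x1,5):
        ys=np.arange(y0-25,y0+25,0.5); v=[]
        for y in ys:
            u,vv=proj(w,(x,y,23)); v.append(g[int(round(vv)),int(round(u))] if 0<=u<560 and 0<=vv<420 else 0)
        b=ys[np.array(v)>100]
        if len(b): out.append((x,np.median(b),b.max()-b.min()))
    return np.round(out,1)
E
python3 - <<'E'
from meas import *
s=ctrl.get_state(); print(s["position"].round(1),s["ee_rot"].round(3).tolist())
w=grab("wrist")
for x in seen(w,zmax=60): print(x)
print(shaft(w,-417).tolist()); print(shaft(w,-333).tolist())
E
```

```text
[ 506.2 -314.4  402. ] [[-1.0, -0.004, -0.0], [-0.004, 1.0, 0.001], [0.0, 0.001, -1.0]]
('brass', [173.3, 165.0], 276, [480.2, -420.2, 27.7])
('brass', [257.2, 169.6], 267, [484.6, -336.7, 27.0])
('yellow', [187.0, 270.9], 284, [596.4, -414.8, 27.3])
('blue', [260.6, 272.6], 112, [599.0, -334.5, 25.6])
[[495.0, -421.5, 14.0], [500.0, -421.0, 14.0], [505.0, -421.0, 15.0], [510.0, -420.5, 14.0], [515.0, -420.0, 14.0], [520.0, -420.5, 14.0], [525.0, -419.8, 14.5], [530.0, -421.0, 12.0], [535.0, -420.5, 12.0], [540.0, -420.5, 11.0], [545.0, -420.2, 12.5], [550.0, -418.2, 14.5], [555.0, -418.8, 14.5]]
[[495.0, -336.2, 12.5], [500.0, -336.2, 12.5], [505.0, -336.5, 13.0], [510.0, -336.5, 13.0], [515.0, -336.5, 13.0], [520.0, -336.5, 13.0], [525.0, -336.0, 12.0], [530.0, -336.0, 12.0], [535.0, -336.2, 12.5], [540.0, -335.8, 13.5], [545.0, -335.8, 13.5], [550.0, -335.8, 13.5], [555.0, -335.8, 13.5]]
```

Request:
apply_moves:
  rows:
    - {"dx": -0.05,"dy": -0.12,"dz": 0.0,"spin": -0.05,"gripper": 0.5}
    - {"dx": -0.097,"dy": -0.24,"dz": 0.0,"spin": -0.05,"gripper": 0.5}
    - {"dx": -0.097,"dy": -0.264,"dz": 0.1,"spin": -0.05,"gripper": 0.5}
    - {"dx": -0.097,"dy": -0.264,"dz": 0.2,"spin": -0.05,"gripper": 0.5}
    - {"dx": -0.097,"dy": -0.264,"dz": 0.3,"spin": -0.05,"gripper": 0.5}
    - {"dx": -0.097,"dy": -0.264,"dz": 0.4,"spin": -0.05,"gripper": 0.5}
    - {"dx": -0.097,"dy": -0.264,"dz": 0.46,"spin": -0.05,"gripper": 0.5}
    - {"dx": -0.097,"dy": -0.264,"dz": 0.48,"spin": -0.05,"gripper": 0.5}
    - {"dx": -0.097,"dy": -0.264,"dz": 0.48,"spin": -0.05,"gripper": 0.5}
    - {"dx": -0.097,"dy": -0.264,"dz": 0.48,"spin": -0.05,"gripper": 0.0}
    - {"dx": -0.097,"dy": -0.264,"dz": 0.48,"spin": -0.05,"gripper": 0.0}
    - {"dx": -0.097,"dy": -0.264,"dz": 0.48,"spin": -0.05,"gripper": 0.0}
    - {"dx": -0.097,"dy": -0.264,"dz": 0.48,"spin": -0.05,"gripper": 0.0}
    - {"dx": -0.097,"dy": -0.264,"dz": 0.48,"spin": -0.05,"gripper": 0.0}
    - {"dx": -0.097,"dy": -0.264,"dz": 0.48,"spin": -0.05,"gripper": 0.0}

```text
t: 17.35
position: [545.2, -422.0, 211.1]
ee_rot: [[-1.0, -0.03, 0.001], [-0.03, 1.0, -0.0], [-0.001, -0.0, -1.0]]
wrist_force: [-0.1, 1.6, 4.0]
gripper_width: 12.0
gripper_force: 30.0
```

Request:
apply_moves:
  rows:
    - {"dx": 0,"dy": 0,"dz": -0.012,"spin": 0,"gripper": 0.0}
    - {"dx": 0,"dy": 0,"dz": -0.022,"spin": 0,"gripper": 0.0}
    - {"dx": 0.04,"dy": 0,"dz": -0.025,"spin": 0,"gripper": 0.0}
    - {"dx": 0.1,"dy": 0,"dz": -0.025,"spin": 0,"gripper": 0.0}
    - {"dx": 0.16,"dy": 0,"dz": -0.025,"spin": 0,"gripper": 0.0}
    - {"dx": 0.22,"dy": 0,"dz": -0.025,"spin": 0,"gripper": 0.0}
    - {"dx": 0.28,"dy": 0,"dz": -0.025,"spin": 0,"gripper": 0.0}
    - {"dx": 0.29,"dy": 0,"dz": -0.025,"spin": 0,"gripper": 0.0}
    - {"dx": 0.29,"dy": 0,"dz": -0.1,"spin": 0,"gripper": 0.0}
    - {"dx": 0.29,"dy": 0.02,"dz": -0.2,"spin": 0,"gripper": 0.0}
    - {"dx": 0.29,"dy": 0.1,"dz": -0.28,"spin": 0,"gripper": 0.0}
    - {"dx": 0.26,"dy": 0.2,"dz": -0.28,"spin": 0.1,"gripper": 0.0}
    - {"dx": 0.23,"dy": 0.3,"dz": -0.28,"spin": 0.27,"gripper": 0.0}
    - {"dx": 0.2,"dy": 0.4,"dz": -0.28,"spin": 0.27,"gripper": 0.0}
    - {"dx": 0.17,"dy": 0.5,"dz": -0.28,"spin": 0.27,"gripper": 0.0}
    - {"dx": 0.14,"dy": 0.6,"dz": -0.28,"spin": 0.27,"gripper": 0.0}
    - {"dx": 0.12,"dy": 0.7,"dz": -0.28,"spin": 0.27,"gripper": 0.0}
    - {"dx": 0.11,"dy": 0.749,"dz": -0.28,"spin": 0.27,"gripper": 0.0}
    - {"dx": 0.11,"dy": 0.749,"dz": -0.28,"spin": 0.27,"gripper": 0.0}
    - {"dx": 0.11,"dy": 0.749,"dz": -0.28,"spin": 0.27,"gripper": 0.0}

```text
t: 19.35
position: [492.6, -123.5, 322.6]
ee_rot: [[-0.994, 0.11, 0.001], [0.11, 0.994, -0.001], [-0.001, -0.001, -1.0]]
wrist_force: [0.3, -0.3, -1.0]
gripper_width: 11.6
gripper_force: 30.0
```

```bash
cat > chk.py <<'E'
from meas import *
s=ctrl.get_state();print(s["position"].round(1),s["ee_rot"][:2,0].round(3),s["gripper_width"].round(1))
w=grab("wrist");t=grab("top");sc=grab("scene")
for nm,f in(("w",w),("t",t)):
  for x in seen(f):
    if x[0]=="brass": print(nm,x)
for c in RNG:
  for x in blobs(mask(sc,c)):
    d=depth(sc,*x[0])
    if 20<d[2]<180 and d[1]<0: print("sc",c,x,d.round(1).tolist())
P=np.array([depth(w,u,v) for v in range(0,300,3) for u in range(240,320,2)])
p=s["position"]; X=s["ee_rot"][:,0]; L=(P-p)@X; A=(P-p)@s["ee_rot"][:,1]
for l in range(0,80,12):
    q=P[(abs(L-l)<5)&(abs(A)<4)&(P[:,2]>p[2]-215)]
    if len(q): print("along",l,np.median(q[:,2]).round(1),len(q))
E
python3 chk.py
```

```text
Traceback (most recent call last):
  File "chk.py", line 2, in <module>
    s=ctrl.get_state();print(s["position"].round(1),s["ee_rot"][:2,0].round(3),s["gripper_width"].round(1))
                                                                               ^^^^^^^^^^^^^^^^^^^^^^^^
AttributeError: 'float' object has no attribute 'round'
```

```bash
sed -i 's/s\["gripper_width"\].round(1)/s["gripper_width"]/' chk.py; python3 chk.py
```

```text
[ 492.6 -123.5  322.6] [-0.994  0.11 ] 11.604174710441084
w ('brass', [526.0, 85.2], 1293, [414.2, 48.9, 53.1])
w ('brass', [278.7, 150.9], 951, [428.9, -117.3, 138.4])
w ('brass', [29.9, 228.9], 528, [483.4, -328.7, 27.9])
t ('brass', [384.5, 227.5], 38, [485.7, -333.1, 29.0])
t ('brass', [293.8, 249.8], 32, [429.5, -116.1, 138.8])
t ('brass', [216.1, 260.3], 29, [408.3, 53.2, 67.2])
t ('brass', [368.3, 318.9], 30, [274.4, -292.9, 23.0])
t ('brass', [170.1, 349.0], 30, [206.2, 161.7, 22.3])
sc red ([339.4, 216.0], 143) [602.3, -24.2, 130.8]
sc yellow ([291.2, 238.1], 457) [584.0, -137.3, 135.4]
sc blue ([391.3, 277.6], 248) [775.7, -62.4, 170.0]
along 0 134.1 41
along 12 134.0 42
along 24 134.1 51
along 36 133.9 58
along 48 134.2 62
along 60 138.3 63
along 72 137.3 27
```

Request:
apply_moves:
  rows:
    - {"dx": 0.002,"dy": 0,"dz": 0.05,"spin": 0,"gripper": 0.0}
    - {"dx": 0.002,"dy": 0,"dz": 0.08,"spin": 0,"gripper": 0.0}
    - {"dx": 0.002,"dy": 0,"dz": 0.1,"spin": 0,"gripper": 0.0}
    - {"dx": 0.002,"dy": 0,"dz": 0.12,"spin": 0,"gripper": 0.0}
    - {"dx": 0.002,"dy": 0,"dz": 0.14,"spin": 0,"gripper": 0.0}
    - {"dx": 0.002,"dy": 0,"dz": 0.155,"spin": 0,"gripper": 0.0}
    - {"dx": 0.002,"dy": 0,"dz": 0.165,"spin": 0,"gripper": 0.0}
    - {"dx": 0.002,"dy": 0,"dz": 0.173,"spin": 0,"gripper": 0.0}
    - {"dx": 0.002,"dy": 0,"dz": 0.174,"spin": 0,"gripper": 0.0}
    - {"dx": 0.002,"dy": 0,"dz": 0.174,"spin": 0,"gripper": 0.0}

```text
t: 20.5
position: [491.4, -123.7, 252.7]
ee_rot: [[-0.994, 0.111, 0.0], [0.111, 0.994, -0.0], [-0.0, -0.0, -1.0]]
wrist_force: [1.0, 0.1, 0.2]
gripper_width: 11.9
gripper_force: 30.0
```

```bash
python3 chk.py|grep -v "^t"
```

```text
[ 491.4 -123.7  252.7] [-0.994  0.111] 11.93333753640716
w ('brass', [280.0, 149.0], 922, [427.1, -116.7, 66.3])
w ('brass', [247.8, 378.5], 357, [462.1, -127.6, 169.8])
sc red ([339.5, 216.0], 142) [602.6, -24.2, 131.2]
sc yellow ([290.4, 253.3], 416) [584.0, -138.5, 75.5]
sc blue ([391.4, 277.5], 247) [775.7, -62.1, 170.0]
along 0 64.2 42
along 12 63.9 42
along 24 63.5 51
along 36 62.9 58
along 48 62.5 63
along 60 65.6 62
along 72 66.2 27
```

Request:
apply_moves:
  rows:
    - {"dx": 0,"dy": 0,"dz": 0,"spin": 0,"gripper": 0.45}
    - {"dx": 0,"dy": 0,"dz": 0,"spin": 0,"gripper": 0.45}
    - {"dx": 0,"dy": 0,"dz": 0,"spin": 0,"gripper": 0.45}
    - {"dx": 0,"dy": 0,"dz": -0.06,"spin": 0,"gripper": 0.45}
    - {"dx": 0,"dy": 0,"dz": -0.15,"spin": 0,"gripper": 0.45}
    - {"dx": 0,"dy": 0,"dz": -0.2,"spin": 0,"gripper": 0.45}
    - {"dx": -0.1,"dy": 0,"dz": -0.2,"spin": 0,"gripper": 0.45}
    - {"dx": -0.195,"dy": 0,"dz": -0.2,"spin": 0,"gripper": 0.45}
    - {"dx": -0.195,"dy": 0,"dz": -0.2,"spin": 0,"gripper": 0.45}

```text
t: 21.55
position: [571.7, -132.9, 332.8]
ee_rot: [[-0.994, 0.111, 0.003], [0.111, 0.994, -0.001], [-0.003, -0.0, -1.0]]
wrist_force: [-0.4, 0.1, -0.8]
gripper_width: 42.3
gripper_force: 0.0
```

```bash
cat > chk2.py <<'E'
from meas import *
import sys
s=ctrl.get_state(); p=s["position"]; print(p.round(1),s["ee_rot"][:2,0].round(3))
w=grab("wrist")
m=mask(w,sys.argv[1],90)
for v in range(150,300,14):
    us=[u for u in np.where(m[v]>0)[0] if 250<u<310]
    if us: print("h",v,depth(w,int(np.mean(us)),v).round(1))
for v in (4,30,60,90,120): print(v,depth(w,280,v).round(1))
E
python3 chk2.py yellow
```

```text
[ 571.7 -132.9  332.8] [-0.994  0.111]
h 178 [ 536.9 -131.2   69.4]
h 192 [ 546.3 -130.9   72. ]
h 206 [ 555.9 -132.6   72.9]
h 220 [ 566.6 -133.1   71.8]
h 234 [ 576.5 -134.9   73.1]
h 248 [ 587.2 -136.1   73.3]
h 262 [ 598.2 -137.4   73.3]
h 276 [ 608.7 -139.3   74.5]
4 [ 429.8 -117.3   66.6]
30 [ 443.6 -118.8   63.3]
60 [ 461.2 -120.8   63. ]
90 [ 479.6 -122.8   64.4]
120 [ 498.7 -124.9   63. ]
```

Request:
apply_moves:
  rows:
    - {"dx": 0,"dy": -0.004,"dz": 0.1,"spin": 0,"gripper": 0.45}
    - {"dx": 0,"dy": -0.004,"dz": 0.18,"spin": 0,"gripper": 0.45}
    - {"dx": 0,"dy": -0.004,"dz": 0.208,"spin": 0,"gripper": 0.45}
    - {"dx": 0,"dy": -0.004,"dz": 0.208,"spin": 0,"gripper": 0.45}
    - {"dx": 0,"dy": -0.004,"dz": 0.208,"spin": 0,"gripper": 0.0}
    - {"dx": 0,"dy": -0.004,"dz": 0.208,"spin": 0,"gripper": 0.0}
    - {"dx": 0,"dy": -0.004,"dz": 0.208,"spin": 0,"gripper": 0.0}
    - {"dx": 0,"dy": -0.004,"dz": 0.208,"spin": 0,"gripper": 0.0}
    - {"dx": 0,"dy": -0.004,"dz": 0.208,"spin": 0,"gripper": 0.0}
    - {"dx": 0,"dy": -0.004,"dz": 0.212,"spin": 0,"gripper": 0.0}
    - {"dx": 0,"dy": -0.004,"dz": 0.214,"spin": 0,"gripper": 0.0}
    - {"dx": 0,"dy": -0.004,"dz": 0.214,"spin": 0,"gripper": 0.0}

```text
t: 22.8
position: [569.7, -134.1, 249.0]
ee_rot: [[-0.994, 0.112, 0.004], [0.112, 0.994, -0.001], [-0.004, -0.0, -1.0]]
wrist_force: [1.7, 0.9, 7.8]
gripper_width: 21.7
gripper_force: 30.0
```

```bash
python3 chk2.py yellow
```

```text
[ 569.7 -134.1  249. ] [-0.994  0.112]
h 220 [ 538.3 -130.7   68.6]
h 234 [ 544.8 -131.9   69.8]
h 248 [ 551.9 -132.2   70. ]
h 262 [ 559.3 -133.5   69.6]
h 276 [ 567.1 -134.4   68.9]
h 290 [ 574.1 -135.2   70.3]
4 [ 447.1 -120.6   63.8]
30 [ 457.2 -121.7   66.6]
60 [ 468.5 -123.    65.7]
90 [ 480.5 -124.3   66. ]
120 [ 493.  -125.7   65.2]
```

Request:
apply_moves:
  rows:
    - {"dx": 0,"dy": 0,"dz": -0.02,"spin": 0,"gripper": 0.0}
    - {"dx": 0,"dy": 0,"dz": -0.05,"spin": 0,"gripper": 0.0}
    - {"dx": 0,"dy": 0,"dz": -0.1,"spin": 0,"gripper": 0.0}
    - {"dx": 0,"dy": 0,"dz": -0.2,"spin": 0,"gripper": 0.0}
    - {"dx": 0,"dy": 0,"dz": -0.28,"spin": 0,"gripper": 0.0}
    - {"dx": 0,"dy": 0,"dz": -0.28,"spin": 0,"gripper": 0.0}

```text
t: 23.45
position: [570.1, -134.7, 365.5]
ee_rot: [[-0.994, 0.111, 0.01], [0.111, 0.994, -0.005], [-0.011, -0.003, -1.0]]
wrist_force: [-0.2, -0.8, -0.7]
gripper_width: 21.5
gripper_force: 30.0
```

Request:
apply_moves:
  rows:
    - {"dx": 0.01,"dy": 0.08,"dz": 0,"spin": 0.2,"gripper": 0.0}
    - {"dx": 0.02,"dy": 0.18,"dz": 0,"spin": 0.45,"gripper": 0.0}
    - {"dx": 0.03,"dy": 0.28,"dz": 0,"spin": 0.7,"gripper": 0.0}
    - {"dx": 0.04,"dy": 0.38,"dz": 0,"spin": 0.9,"gripper": 0.0}
    - {"dx": 0.052,"dy": 0.47,"dz": 0,"spin": 1,"gripper": 0.0}
    - {"dx": 0.052,"dy": 0.54,"dz": 0,"spin": 1,"gripper": 0.0}
    - {"dx": 0.052,"dy": 0.54,"dz": 0,"spin": 1,"gripper": 0.0}

```text
t: 24.15
position: [571.2, 86.1, 357.9]
ee_rot: [[-0.808, 0.59, -0.002], [0.59, 0.808, 0.001], [0.002, -0.001, -1.0]]
wrist_force: [-0.2, -0.5, -0.9]
gripper_width: 21.8
gripper_force: 30.0
```

Request:
apply_moves:
  rows:
    - {"dx": 0,"dy": 0,"dz": 0,"spin": 0.2,"gripper": 0.0}
    - {"dx": 0,"dy": 0,"dz": 0,"spin": 0.45,"gripper": 0.0}
    - {"dx": 0,"dy": 0,"dz": 0,"spin": 0.7,"gripper": 0.0}
    - {"dx": 0,"dy": 0,"dz": 0,"spin": 1,"gripper": 0.0}

```text
t: 24.55
position: [571.5, 81.9, 358.0]
ee_rot: [[-0.401, 0.916, -0.002], [0.916, 0.401, -0.001], [0.0, -0.003, -1.0]]
wrist_force: [-0.5, -0.1, -1.0]
gripper_width: 21.2
gripper_force: 30.0
```

Request:
apply_moves:
  rows:
    - {"dx": 0,"dy": 0,"dz": 0,"spin": 0.2,"gripper": 0.0}
    - {"dx": 0,"dy": 0,"dz": 0,"spin": 0.45,"gripper": 0.0}
    - {"dx": 0,"dy": 0,"dz": 0,"spin": 0.7,"gripper": 0.0}
    - {"dx": 0,"dy": 0,"dz": 0,"spin": 0.7,"gripper": 0.0}
    - {"dx": 0,"dy": 0,"dz": 0,"spin": 0.7,"gripper": 0.0}

```text
t: 25.05
position: [571.7, 82.2, 358.4]
ee_rot: [[-0.055, 0.999, -0.002], [0.999, 0.055, -0.0], [-0.0, -0.002, -1.0]]
wrist_force: [-0.2, -0.0, -0.5]
gripper_width: 21.9
gripper_force: 30.0
```

```bash
cat > chk3.py <<'E'
from meas import *
import sys
c=sys.argv[1]
s=ctrl.get_state(); p=s["position"]; print(p.round(1),s["ee_rot"][:2,0].round(3),s["gripper_width"])
w=grab("wrist")
for x in seen(w):
    if x[0]==c: print(x)
g=cv2.cvtColor(w["img"],cv2.COLOR_RGB2HSV); m=mask(w,c,90)
for v in range(100,300,10):
    d=depth(w,280,v); print(v,m[v,280],g[v,280].tolist(),d.round(1).tolist())
col=m[:,280]; v0=[v for v in range(150,300) if col[v]]
if v0: print("handle start",v0[0],onz(w,280,v0[0],p[2]-188+11).round(1))
E
python3 chk3.py yellow
```

```text
[571.7  82.2 358.4] [-0.055  0.999] 21.866924541361406
('yellow', [256.0, 23.6], 626, [549.1, 212.6, 94.1])
('yellow', [313.0, 25.3], 873, [584.4, 213.9, 92.2])
('yellow', [254.6, 167.6], 200, [551.0, 121.7, 87.3])
('yellow', [310.9, 167.5], 279, [591.0, 123.5, 84.2])
100 0 [95, 11, 135] [566.4, 167.5, 175.4]
110 0 [95, 11, 135] [566.6, 163.3, 175.2]
120 0 [90, 8, 134] [566.9, 159.0, 175.3]
130 0 [96, 9, 135] [567.1, 154.6, 173.6]
140 0 [90, 8, 134] [567.4, 150.2, 174.5]
150 0 [90, 8, 134] [567.6, 145.8, 175.2]
160 0 [107, 13, 181] [567.9, 141.4, 175.8]
170 0 [105, 14, 182] [568.1, 137.1, 177.3]
180 0 [105, 14, 180] [568.4, 132.3, 176.6]
190 0 [107, 13, 180] [568.6, 127.4, 175.5]
200 0 [103, 13, 179] [568.9, 122.7, 175.9]
210 0 [105, 14, 180] [569.2, 117.8, 176.1]
220 255 [25, 171, 177] [569.4, 113.6, 178.4]
230 255 [25, 173, 181] [569.6, 109.2, 179.9]
240 255 [25, 173, 180] [569.9, 104.0, 179.4]
250 255 [25, 177, 180] [570.2, 99.3, 180.5]
260 255 [25, 178, 181] [570.5, 93.4, 178.9]
270 255 [25, 180, 180] [570.8, 88.4, 179.7]
280 255 [25, 181, 180] [571.1, 82.9, 179.5]
290 255 [25, 183, 180] [571.4, 77.6, 179.8]
handle start 218 [569.3 115.6 181.4]
```

Request:
apply_moves:
  rows:
    - {"dx": 0,"dy": 0.0055,"dz": 0.07,"spin": 0.018,"gripper": 0.0}
    - {"dx": 0,"dy": 0.0055,"dz": 0.13,"spin": 0.018,"gripper": 0.0}
    - {"dx": 0,"dy": 0.0055,"dz": 0.134,"spin": 0.018,"gripper": 0.0}
    - {"dx": 0.05,"dy": 0.0055,"dz": 0.134,"spin": 0.018,"gripper": 0.0}
    - {"dx": 0.12,"dy": 0.0055,"dz": 0.134,"spin": 0.018,"gripper": 0.0}
    - {"dx": 0.19,"dy": 0.0055,"dz": 0.134,"spin": 0.018,"gripper": 0.0}
    - {"dx": 0.212,"dy": 0.0055,"dz": 0.134,"spin": 0.018,"gripper": 0.0}
    - {"dx": 0.212,"dy": 0.0055,"dz": 0.134,"spin": 0.018,"gripper": 0.0}

```text
t: 25.9
position: [569.8, 168.7, 306.3]
ee_rot: [[-0.046, 0.999, 0.001], [0.999, 0.046, -0.0], [-0.0, 0.001, -1.0]]
wrist_force: [-1.3, -0.5, -1.3]
gripper_width: 22.0
gripper_force: 30.0
```

```bash
python3 chk3.py yellow | grep -v 255
```

```text
[569.8 168.7 306.3] [-0.046  0.999] 21.97026148913821
('yellow', [249.0, 175.3], 899, [550.6, 213.8, 91.4])
('yellow', [310.9, 175.1], 945, [584.8, 215.4, 90.8])
('yellow', [279.4, 285.9], 6141, [569.6, 166.3, 127.6])
100 0 [30, 3, 173] [565.7, 253.8, 141.1]
110 0 [30, 1, 172] [565.9, 250.1, 142.3]
120 0 [30, 3, 173] [566.1, 246.3, 140.2]
130 0 [90, 7, 105] [566.4, 241.2, 122.4]
140 0 [90, 10, 105] [566.6, 236.8, 122.6]
150 0 [83, 8, 128] [566.8, 232.3, 121.9]
160 0 [108, 13, 196] [567.0, 228.1, 125.0]
170 0 [106, 14, 196] [567.2, 223.7, 125.4]
180 0 [105, 13, 195] [567.4, 218.9, 124.8]
190 0 [103, 12, 194] [567.6, 214.2, 124.8]
200 0 [105, 13, 194] [567.9, 209.2, 124.0]
210 0 [107, 12, 194] [568.1, 204.6, 124.7]
handle start 218 [568.2 202.1 129.3]
```

Request:
apply_moves:
  rows:
    - {"dx": -0.0025,"dy": 0,"dz": 0.04,"spin": 0,"gripper": 0.0}
    - {"dx": -0.0025,"dy": 0,"dz": 0.07,"spin": 0,"gripper": 0.0}
    - {"dx": -0.0025,"dy": 0,"dz": 0.09,"spin": 0,"gripper": 0.0}
    - {"dx": -0.0025,"dy": 0,"dz": 0.1,"spin": 0,"gripper": 0.0}
    - {"dx": -0.0025,"dy": 0,"dz": 0.104,"spin": 0,"gripper": 0.0}
    - {"dx": -0.0025,"dy": 0,"dz": 0.104,"spin": 0,"gripper": 0.0}

```text
t: 26.55
position: [569.9, 166.4, 264.2]
ee_rot: [[-0.043, 0.999, 0.0], [0.999, 0.043, -0.0], [-0.0, 0.0, -1.0]]
wrist_force: [-1.3, 0.0, 1.4]
gripper_width: 21.6
gripper_force: 30.0
```

Request:
apply_moves:
  rows:
    - {"dx": 0,"dy": 0,"dz": 0,"spin": 0,"gripper": 0.4}
    - {"dx": 0,"dy": 0,"dz": 0,"spin": 0,"gripper": 0.4}
    - {"dx": 0,"dy": 0,"dz": 0,"spin": 0,"gripper": 0.4}
    - {"dx": 0,"dy": 0,"dz": -0.1,"spin": 0,"gripper": 0.4}
    - {"dx": 0,"dy": 0,"dz": -0.2,"spin": 0,"gripper": 0.4}
    - {"dx": 0,"dy": 0,"dz": -0.3,"spin": 0,"gripper": 0.4}
    - {"dx": -0.1,"dy": 0,"dz": -0.35,"spin": 0,"gripper": 0.4}
    - {"dx": -0.2,"dy": 0,"dz": -0.35,"spin": 0,"gripper": 0.5}
    - {"dx": -0.2,"dy": 0,"dz": -0.35,"spin": 0,"gripper": 0.5}

```text
t: 27.45
position: [573.8, 83.4, 405.4]
ee_rot: [[-0.039, 0.999, 0.003], [0.999, 0.039, -0.002], [-0.002, 0.003, -1.0]]
wrist_force: [-0.3, -0.3, -0.4]
gripper_width: 46.9
gripper_force: 0.0
```

```bash
cat > chk4.py <<'E'
from meas import *
import sys
s=ctrl.get_state(); print(s["position"].round(1),s["ee_rot"][:2,0].round(3))
w=grab("wrist");t=grab("top")
P=np.array([depth(w,u,v) for v in range(0,300,3) for u in range(0,560,2)])
for a in sys.argv[1:]:
  X=float(a); Q=P[(P[:,2]>55)&(P[:,2]<130)&(abs(P[:,0]-(X-0.047*(P[:,1]-213)))<4)]
  print(a,[(y,np.median(Q[abs(Q[:,1]-y)<4][:,2]).round(1)) for y in range(110,240,15) if len(Q[abs(Q[:,1]-y)<4])])
for x in seen(w):
    if x[0] in RNG: print("w",x)
for x in seen(t,zmax=60):
    if x[0]=="brass": print("t",x)
E
python3 chk4.py 497.7 567.7
```

```text
[573.8  83.4 405.4] [-0.039  0.999]
497.7 [(110, np.float64(84.9)), (125, np.float64(85.5)), (140, np.float64(85.8)), (155, np.float64(85.5)), (170, np.float64(85.3)), (185, np.float64(85.2)), (200, np.float64(82.7)), (215, np.float64(82.7)), (230, np.float64(79.9))]
567.7 [(125, np.float64(85.4)), (140, np.float64(85.4)), (155, np.float64(85.7)), (170, np.float64(85.7)), (185, np.float64(85.4)), (200, np.float64(82.9)), (215, np.float64(82.1)), (230, np.float64(80.8))]
w ('red', [208.4, 39.4], 505, [516.0, 210.8, 92.7])
w ('red', [163.6, 39.5], 678, [481.7, 209.9, 90.0])
w ('red', [33.2, 62.7], 215, [336.1, 195.3, 21.3])
w ('red', [192.2, 117.7], 3268, [500.6, 153.1, 85.6])
w ('red', [219.2, 158.3], 178, [521.9, 120.6, 83.9])
w ('red', [300.8, 322.1], 829, [595.4, -6.4, 127.6])
w ('yellow', [255.0, 38.7], 580, [550.8, 212.7, 92.1])
w ('yellow', [300.1, 38.4], 575, [584.7, 214.7, 89.3])
w ('yellow', [277.6, 114.5], 2746, [569.8, 158.2, 84.9])
w ('yellow', [255.8, 158.5], 201, [552.8, 121.7, 84.5])
w ('yellow', [301.1, 158.3], 196, [590.9, 123.3, 83.9])
w ('blue', [537.4, 79.7], 6197, [810.0, 198.0, 34.7])
w ('blue', [346.8, 38.5], 490, [619.0, 215.1, 95.1])
w ('blue', [390.4, 38.6], 791, [652.5, 217.1, 91.2])
w ('blue', [337.3, 157.7], 158, [621.0, 125.3, 86.3])
w ('blue', [382.2, 157.4], 246, [659.7, 126.6, 82.6])
w ('blue', [518.5, 405.6], 746, [763.7, -48.2, 167.4])
t ('brass', [385.0, 227.5], 36, [485.6, -334.1, 30.0])
t ('brass', [368.4, 318.5], 34, [275.4, -293.0, 23.8])
t ('brass', [169.7, 348.9], 32, [206.5, 162.5, 22.7])
```

Both red and yellow lie flat. Going back for blue.

Request:
apply_moves:
  rows:
    - {"dx": -0.12,"dy": -0.03,"dz": 0,"spin": -0.2,"gripper": 0.5}
    - {"dx": -0.24,"dy": -0.06,"dz": 0,"spin": -0.4,"gripper": 0.5}
    - {"dx": -0.36,"dy": -0.09,"dz": 0,"spin": -0.6,"gripper": 0.5}
    - {"dx": -0.48,"dy": -0.12,"dz": 0,"spin": -0.8,"gripper": 0.5}
    - {"dx": -0.6,"dy": -0.15,"dz": 0,"spin": -1,"gripper": 0.5}
    - {"dx": -0.72,"dy": -0.17,"dz": 0,"spin": -1,"gripper": 0.5}
    - {"dx": -0.84,"dy": -0.17,"dz": 0,"spin": -1,"gripper": 0.5}
    - {"dx": -1,"dy": -0.17,"dz": 0,"spin": -1,"gripper": 0.5}
    - {"dx": -1,"dy": -0.17,"dz": 0,"spin": -1,"gripper": 0.5}
    - {"dx": -1,"dy": -0.17,"dz": 0,"spin": -1,"gripper": 0.5}

```text
t: 28.55
position: [522.8, -316.6, 402.8]
ee_rot: [[-0.535, 0.845, -0.001], [0.845, 0.535, 0.001], [0.002, 0.0, -1.0]]
wrist_force: [-0.4, 0.4, 0.3]
gripper_width: 46.9
gripper_force: 0.0
```

Request:
apply_moves:
  rows:
    - {"dx": 0,"dy": 0,"dz": 0,"spin": -0.25,"gripper": 0.5}
    - {"dx": 0,"dy": 0,"dz": 0,"spin": -0.5,"gripper": 0.5}
    - {"dx": 0,"dy": 0,"dz": 0,"spin": -0.75,"gripper": 0.5}
    - {"dx": 0,"dy": 0,"dz": 0,"spin": -1,"gripper": 0.5}

```text
t: 28.95
position: [523.2, -312.6, 403.4]
ee_rot: [[-0.891, 0.454, -0.001], [0.454, 0.891, 0.002], [0.002, 0.002, -1.0]]
wrist_force: [-0.2, 0.5, -0.1]
gripper_width: 47.3
gripper_force: 0.0
```

Request:
apply_moves:
  rows:
    - {"dx": 0,"dy": 0,"dz": 0,"spin": -0.25,"gripper": 0.5}
    - {"dx": 0,"dy": 0,"dz": 0,"spin": -0.5,"gripper": 0.5}
    - {"dx": 0,"dy": 0,"dz": 0,"spin": -0.75,"gripper": 0.5}
    - {"dx": 0,"dy": 0,"dz": 0,"spin": -0.92,"gripper": 0.5}
    - {"dx": 0,"dy": 0,"dz": 0,"spin": -0.92,"gripper": 0.5}
    - {"dx": 0,"dy": 0,"dz": 0,"spin": -0.92,"gripper": 0.5}

```text
t: 29.55
position: [523.0, -313.6, 403.6]
ee_rot: [[-1.0, -0.002, -0.0], [-0.002, 1.0, 0.001], [0.0, 0.001, -1.0]]
wrist_force: [-0.9, -0.5, -0.5]
gripper_width: 46.8
gripper_force: 0.0
```

```bash
python3 - <<'E'
from meas import *
s=ctrl.get_state(); print(s["position"].round(1),s["ee_rot"].round(3).tolist())
w=grab("wrist")
for x in seen(w,zmax=60): print(x)
print(shaft(w,-333).tolist())
E
```

```text
[ 523.  -313.6  403.6] [[-1.0, -0.002, -0.0], [-0.002, 1.0, 0.001], [0.0, 0.001, -1.0]]
('brass', [256.2, 153.2], 253, [485.3, -336.7, 25.7])
('blue', [260.2, 257.1], 88, [597.7, -334.2, 26.1])
[[495.0, -336.2, 12.5], [500.0, -336.2, 12.5], [505.0, -336.5, 13.0], [510.0, -336.5, 13.0], [515.0, -336.5, 13.0], [520.0, -336.5, 13.0], [525.0, -336.0, 12.0], [530.0, -335.5, 13.0], [535.0, -336.0, 13.0], [540.0, -336.0, 13.0], [545.0, -336.0, 13.0], [550.0, -336.0, 13.0], [555.0, -335.5, 12.0]]
```

Request:
apply_moves:
  rows:
    - {"dx": -0.067,"dy": -0.056,"dz": 0.0,"spin": 0,"gripper": 0.5}
    - {"dx": -0.067,"dy": -0.056,"dz": 0.1,"spin": 0,"gripper": 0.5}
    - {"dx": -0.067,"dy": -0.056,"dz": 0.2,"spin": 0,"gripper": 0.5}
    - {"dx": -0.067,"dy": -0.056,"dz": 0.3,"spin": 0,"gripper": 0.5}
    - {"dx": -0.067,"dy": -0.056,"dz": 0.4,"spin": 0,"gripper": 0.5}
    - {"dx": -0.067,"dy": -0.056,"dz": 0.46,"spin": 0,"gripper": 0.5}
    - {"dx": -0.067,"dy": -0.056,"dz": 0.483,"spin": 0,"gripper": 0.5}
    - {"dx": -0.067,"dy": -0.056,"dz": 0.483,"spin": 0,"gripper": 0.5}
    - {"dx": -0.067,"dy": -0.056,"dz": 0.483,"spin": 0,"gripper": 0.0}
    - {"dx": -0.067,"dy": -0.056,"dz": 0.483,"spin": 0,"gripper": 0.0}
    - {"dx": -0.067,"dy": -0.056,"dz": 0.483,"spin": 0,"gripper": 0.0}
    - {"dx": -0.067,"dy": -0.056,"dz": 0.483,"spin": 0,"gripper": 0.0}
    - {"dx": -0.067,"dy": -0.056,"dz": 0.483,"spin": 0,"gripper": 0.0}
    - {"dx": -0.067,"dy": -0.056,"dz": 0.483,"spin": 0,"gripper": 0.0}

```text
t: 31.0
position: [549.7, -338.0, 211.6]
ee_rot: [[-1.0, -0.001, 0.001], [-0.001, 1.0, -0.0], [-0.001, -0.0, -1.0]]
wrist_force: [-0.4, 1.4, 4.1]
gripper_width: 11.6
gripper_force: 29.9
```

Request:
apply_moves:
  rows:
    - {"dx": 0,"dy": 0,"dz": -0.012,"spin": 0,"gripper": 0.0}
    - {"dx": 0,"dy": 0,"dz": -0.022,"spin": 0,"gripper": 0.0}
    - {"dx": 0.04,"dy": 0,"dz": -0.025,"spin": 0,"gripper": 0.0}
    - {"dx": 0.1,"dy": 0,"dz": -0.025,"spin": 0,"gripper": 0.0}
    - {"dx": 0.16,"dy": 0,"dz": -0.025,"spin": 0,"gripper": 0.0}
    - {"dx": 0.22,"dy": 0,"dz": -0.025,"spin": 0,"gripper": 0.0}
    - {"dx": 0.28,"dy": 0,"dz": -0.025,"spin": 0,"gripper": 0.0}
    - {"dx": 0.3,"dy": 0,"dz": -0.025,"spin": 0,"gripper": 0.0}
    - {"dx": 0.3,"dy": 0,"dz": -0.1,"spin": 0,"gripper": 0.0}
    - {"dx": 0.3,"dy": 0.02,"dz": -0.2,"spin": 0,"gripper": 0.0}
    - {"dx": 0.3,"dy": 0.08,"dz": -0.28,"spin": 0,"gripper": 0.0}
    - {"dx": 0.28,"dy": 0.16,"dz": -0.28,"spin": 0.1,"gripper": 0.0}
    - {"dx": 0.25,"dy": 0.25,"dz": -0.28,"spin": 0.21,"gripper": 0.0}
    - {"dx": 0.22,"dy": 0.34,"dz": -0.28,"spin": 0.21,"gripper": 0.0}
    - {"dx": 0.19,"dy": 0.42,"dz": -0.28,"spin": 0.21,"gripper": 0.0}
    - {"dx": 0.16,"dy": 0.5,"dz": -0.28,"spin": 0.21,"gripper": 0.0}
    - {"dx": 0.144,"dy": 0.535,"dz": -0.28,"spin": 0.21,"gripper": 0.0}
    - {"dx": 0.144,"dy": 0.535,"dz": -0.28,"spin": 0.21,"gripper": 0.0}
    - {"dx": 0.144,"dy": 0.535,"dz": -0.28,"spin": 0.21,"gripper": 0.0}

```text
t: 32.9
position: [491.8, -124.1, 322.8]
ee_rot: [[-0.994, 0.107, 0.0], [0.107, 0.994, -0.001], [-0.0, -0.001, -1.0]]
wrist_force: [1.0, 0.3, -0.8]
gripper_width: 11.7
gripper_force: 30.0
```

```bash
python3 chk.py
```

```text
[ 491.8 -124.1  322.8] [-0.994  0.107] 11.660904284459473
w ('brass', [526.8, 87.2], 1280, [414.1, 48.0, 54.4])
w ('brass', [278.7, 150.5], 958, [427.7, -118.0, 138.9])
t ('brass', [294.3, 250.4], 33, [428.2, -117.0, 141.9])
t ('brass', [216.2, 261.0], 24, [406.9, 54.6, 54.4])
t ('brass', [368.5, 318.6], 29, [274.8, -293.8, 20.8])
t ('brass', [170.0, 348.9], 31, [206.0, 162.4, 19.9])
sc red ([339.5, 216.0], 143) [601.3, -22.7, 128.3]
sc blue ([290.8, 237.8], 440) [583.8, -138.2, 137.2]
sc blue ([391.4, 277.6], 249) [775.9, -62.6, 170.7]
along 0 133.9 39
along 12 133.6 43
along 24 133.6 48
along 36 133.6 60
along 48 133.7 63
along 60 138.0 63
along 72 138.1 27
```

Neck at ≈(522.3,−128); pressing it in and moving to the handle.

Request:
apply_moves:
  rows:
    - {"dx": 0,"dy": 0.001,"dz": 0.05,"spin": 0,"gripper": 0.0}
    - {"dx": 0,"dy": 0.001,"dz": 0.08,"spin": 0,"gripper": 0.0}
    - {"dx": 0,"dy": 0.001,"dz": 0.1,"spin": 0,"gripper": 0.0}
    - {"dx": 0,"dy": 0.001,"dz": 0.12,"spin": 0,"gripper": 0.0}
    - {"dx": 0,"dy": 0.001,"dz": 0.14,"spin": 0,"gripper": 0.0}
    - {"dx": 0,"dy": 0.001,"dz": 0.155,"spin": 0,"gripper": 0.0}
    - {"dx": 0,"dy": 0.001,"dz": 0.165,"spin": 0,"gripper": 0.0}
    - {"dx": 0,"dy": 0.001,"dz": 0.173,"spin": 0,"gripper": 0.0}
    - {"dx": 0,"dy": 0.001,"dz": 0.174,"spin": 0,"gripper": 0.0}
    - {"dx": 0,"dy": 0.001,"dz": 0.174,"spin": 0,"gripper": 0.0}

```text
t: 34.05
position: [491.7, -123.8, 253.1]
ee_rot: [[-0.994, 0.108, 0.0], [0.108, 0.994, -0.0], [-0.0, -0.0, -1.0]]
wrist_force: [-0.2, -0.6, 0.1]
gripper_width: 11.6
gripper_force: 30.0
```

```bash
python3 chk.py|grep -v "^t"
```

```text
[ 491.7 -123.8  253.1] [-0.994  0.108] 11.59988766015182
w ('brass', [280.0, 148.6], 890, [427.1, -116.9, 66.7])
sc red ([339.4, 216.0], 144) [601.8, -23.6, 129.6]
sc blue ([290.4, 253.1], 406) [583.4, -138.0, 74.9]
sc blue ([391.4, 277.6], 248) [775.2, -60.9, 167.4]
along 0 64.3 40
along 12 63.7 43
along 24 63.3 49
along 36 62.9 54
along 48 62.2 61
along 60 65.6 60
along 72 65.4 23
```

Request:
apply_moves:
  rows:
    - {"dx": 0,"dy": 0,"dz": 0,"spin": 0,"gripper": 0.45}
    - {"dx": 0,"dy": 0,"dz": 0,"spin": 0,"gripper": 0.45}
    - {"dx": 0,"dy": 0,"dz": 0,"spin": 0,"gripper": 0.45}
    - {"dx": 0,"dy": 0,"dz": -0.06,"spin": 0,"gripper": 0.45}
    - {"dx": 0,"dy": 0,"dz": -0.15,"spin": 0,"gripper": 0.45}
    - {"dx": 0,"dy": 0,"dz": -0.2,"spin": 0,"gripper": 0.45}
    - {"dx": -0.1,"dy": 0,"dz": -0.2,"spin": 0,"gripper": 0.45}
    - {"dx": -0.195,"dy": 0,"dz": -0.2,"spin": 0,"gripper": 0.45}
    - {"dx": -0.195,"dy": 0,"dz": -0.2,"spin": 0,"gripper": 0.45}

```text
t: 35.1
position: [572.0, -132.7, 333.2]
ee_rot: [[-0.994, 0.108, 0.003], [0.108, 0.994, -0.001], [-0.003, -0.0, -1.0]]
wrist_force: [-0.2, 0.6, 0.4]
gripper_width: 42.4
gripper_force: 0.0
```

```bash
python3 chk2.py blue
```

```text
[ 572.  -132.7  333.2] [-0.994  0.108]
h 178 [ 537.3 -130.4   69.7]
h 192 [ 546.8 -130.7   71.6]
h 206 [ 556.6 -132.5   72.3]
h 220 [ 566.9 -133.6   72.1]
h 234 [ 577.  -134.7   73.1]
h 248 [ 587.8 -135.9   73.1]
h 262 [ 598.4 -137.8   73.6]
h 276 [ 608.5 -138.9   76. ]
4 [ 430.3 -117.5   67.9]
30 [ 443.7 -119.    62.4]
60 [ 461.4 -120.9   62.8]
90 [ 479.9 -122.8   64.4]
120 [ 499.  -124.9   64.4]
```

Request:
apply_moves:
  rows:
    - {"dx": 0,"dy": -0.004,"dz": 0.1,"spin": 0,"gripper": 0.45}
    - {"dx": 0,"dy": -0.004,"dz": 0.18,"spin": 0,"gripper": 0.45}
    - {"dx": 0,"dy": -0.004,"dz": 0.209,"spin": 0,"gripper": 0.45}
    - {"dx": 0,"dy": -0.004,"dz": 0.209,"spin": 0,"gripper": 0.45}
    - {"dx": 0,"dy": -0.004,"dz": 0.209,"spin": 0,"gripper": 0.0}
    - {"dx": 0,"dy": -0.004,"dz": 0.209,"spin": 0,"gripper": 0.0}
    - {"dx": 0,"dy": -0.004,"dz": 0.209,"spin": 0,"gripper": 0.0}
    - {"dx": 0,"dy": -0.004,"dz": 0.209,"spin": 0,"gripper": 0.0}
    - {"dx": 0,"dy": -0.004,"dz": 0.209,"spin": 0,"gripper": 0.0}
    - {"dx": 0,"dy": -0.004,"dz": 0.213,"spin": 0,"gripper": 0.0}
    - {"dx": 0,"dy": -0.004,"dz": 0.216,"spin": 0,"gripper": 0.0}
    - {"dx": 0,"dy": -0.004,"dz": 0.216,"spin": 0,"gripper": 0.0}

```text
t: 36.35
position: [570.1, -133.9, 248.7]
ee_rot: [[-0.994, 0.109, 0.004], [0.109, 0.994, -0.001], [-0.004, -0.0, -1.0]]
wrist_force: [0.9, 1.5, 7.6]
gripper_width: 21.7
gripper_force: 30.0
```

```bash
python3 chk2.py blue
```

```text
[ 570.1 -133.9  248.7] [-0.994  0.109]
h 220 [ 538.4 -130.5   69. ]
h 234 [ 544.7 -131.2   70.7]
h 248 [ 552.3 -132.    69.5]
h 262 [ 559.2 -133.3   70.3]
h 276 [ 566.7 -134.1   70. ]
h 290 [ 574.2 -134.9   70.3]
4 [ 448.2 -120.7   66.6]
30 [ 457.8 -121.8   67.7]
60 [ 468.9 -123.    65.9]
90 [ 480.9 -124.3   65.9]
120 [ 493.3 -125.6   66.2]
```

Request:
apply_moves:
  rows:
    - {"dx": 0,"dy": 0,"dz": -0.02,"spin": 0,"gripper": 0.0}
    - {"dx": 0,"dy": 0,"dz": -0.05,"spin": 0,"gripper": 0.0}
    - {"dx": 0,"dy": 0,"dz": -0.1,"spin": 0,"gripper": 0.0}
    - {"dx": 0,"dy": 0,"dz": -0.2,"spin": 0,"gripper": 0.0}
    - {"dx": 0,"dy": 0,"dz": -0.28,"spin": 0,"gripper": 0.0}
    - {"dx": 0,"dy": 0,"dz": -0.28,"spin": 0,"gripper": 0.0}

```text
t: 37.0
position: [570.4, -134.5, 365.0]
ee_rot: [[-0.994, 0.108, 0.01], [0.108, 0.994, -0.005], [-0.011, -0.003, -1.0]]
wrist_force: [0.4, 0.2, 0.0]
gripper_width: 21.7
gripper_force: 30.0
```

Request:
apply_moves:
  rows:
    - {"dx": -0.02,"dy": 0.08,"dz": 0,"spin": 0.2,"gripper": 0.0}
    - {"dx": -0.04,"dy": 0.18,"dz": 0,"spin": 0.45,"gripper": 0.0}
    - {"dx": -0.06,"dy": 0.28,"dz": 0,"spin": 0.7,"gripper": 0.0}
    - {"dx": -0.09,"dy": 0.38,"dz": 0,"spin": 0.9,"gripper": 0.0}
    - {"dx": -0.11,"dy": 0.47,"dz": 0,"spin": 1,"gripper": 0.0}
    - {"dx": -0.123,"dy": 0.564,"dz": 0,"spin": 1,"gripper": 0.0}
    - {"dx": -0.123,"dy": 0.564,"dz": 0,"spin": 1,"gripper": 0.0}

```text
t: 37.7
position: [642.0, 89.4, 356.9]
ee_rot: [[-0.81, 0.587, -0.003], [0.587, 0.81, 0.002], [0.003, -0.0, -1.0]]
wrist_force: [-0.6, -0.1, -1.1]
gripper_width: 21.8
gripper_force: 30.0
```

Request:
apply_moves:
  rows:
    - {"dx": 0,"dy": 0,"dz": 0,"spin": 0.2,"gripper": 0.0}
    - {"dx": 0,"dy": 0,"dz": 0,"spin": 0.45,"gripper": 0.0}
    - {"dx": 0,"dy": 0,"dz": 0,"spin": 0.7,"gripper": 0.0}
    - {"dx": 0,"dy": 0,"dz": 0,"spin": 1,"gripper": 0.0}

```text
t: 38.1
position: [641.6, 84.3, 357.1]
ee_rot: [[-0.404, 0.915, -0.003], [0.915, 0.404, -0.001], [0.0, -0.003, -1.0]]
wrist_force: [0.5, 0.4, -0.9]
gripper_width: 21.7
gripper_force: 30.0
```

Request:
apply_moves:
  rows:
    - {"dx": 0,"dy": 0,"dz": 0,"spin": 0.2,"gripper": 0.0}
    - {"dx": 0,"dy": 0,"dz": 0,"spin": 0.45,"gripper": 0.0}
    - {"dx": 0,"dy": 0,"dz": 0,"spin": 0.72,"gripper": 0.0}
    - {"dx": 0,"dy": 0,"dz": 0,"spin": 0.72,"gripper": 0.0}
    - {"dx": 0,"dy": 0,"dz": 0,"spin": 0.72,"gripper": 0.0}

```text
t: 38.6
position: [641.8, 84.5, 357.6]
ee_rot: [[-0.047, 0.999, -0.002], [0.999, 0.047, -0.0], [-0.0, -0.002, -1.0]]
wrist_force: [0.4, -0.4, -0.3]
gripper_width: 21.6
gripper_force: 30.0
```

```bash
python3 chk3.py blue
```

```text
[641.8  84.5 357.6] [-0.047  0.999] 21.56738196703813
('blue', [517.7, 80.3], 12458, [810.4, 193.4, 60.1])
('blue', [255.2, 22.3], 696, [619.4, 215.7, 93.1])
('blue', [311.7, 23.4], 884, [654.5, 217.3, 90.5])
('blue', [254.4, 166.6], 203, [621.0, 124.7, 86.1])
('blue', [310.6, 166.1], 257, [660.9, 126.7, 84.4])
100 0 [95, 10, 151] [637.0, 169.7, 176.2]
110 0 [90, 10, 151] [637.2, 165.6, 174.8]
120 0 [90, 8, 151] [637.4, 161.3, 174.9]
130 0 [95, 10, 152] [637.6, 156.9, 173.5]
140 0 [94, 12, 153] [637.8, 152.6, 175.1]
150 0 [90, 8, 151] [638.1, 148.1, 174.3]
160 0 [106, 14, 204] [638.3, 144.0, 177.1]
170 0 [104, 14, 204] [638.5, 139.3, 176.4]
180 0 [108, 15, 204] [638.7, 134.6, 175.8]
190 0 [108, 15, 203] [638.9, 130.2, 177.0]
200 0 [108, 15, 203] [639.2, 125.1, 175.9]
210 0 [109, 14, 202] [639.4, 120.3, 176.2]
220 255 [111, 175, 172] [639.6, 116.4, 179.3]
230 255 [111, 179, 175] [639.9, 111.0, 177.9]
240 255 [111, 182, 175] [640.1, 106.4, 179.3]
250 255 [111, 185, 175] [640.4, 100.7, 177.6]
260 255 [111, 189, 173] [640.6, 95.5, 177.8]
270 255 [111, 190, 173] [640.9, 90.1, 177.8]
280 255 [111, 193, 174] [641.1, 84.9, 178.1]
290 255 [111, 193, 173] [641.4, 79.5, 178.4]
handle start 218 [639.5 117.8 180.6]
```

Request:
apply_moves:
  rows:
    - {"dx": 0,"dy": 0.005,"dz": 0.07,"spin": 0,"gripper": 0.0}
    - {"dx": 0,"dy": 0.005,"dz": 0.13,"spin": 0,"gripper": 0.0}
    - {"dx": 0,"dy": 0.005,"dz": 0.132,"spin": 0,"gripper": 0.0}
    - {"dx": 0.05,"dy": 0.005,"dz": 0.132,"spin": 0,"gripper": 0.0}
    - {"dx": 0.12,"dy": 0.005,"dz": 0.132,"spin": 0,"gripper": 0.0}
    - {"dx": 0.19,"dy": 0.005,"dz": 0.132,"spin": 0,"gripper": 0.0}
    - {"dx": 0.2125,"dy": 0.005,"dz": 0.132,"spin": 0,"gripper": 0.0}
    - {"dx": 0.2125,"dy": 0.005,"dz": 0.132,"spin": 0,"gripper": 0.0}

```text
t: 39.45
position: [640.5, 171.2, 306.7]
ee_rot: [[-0.048, 0.999, 0.001], [0.999, 0.048, -0.0], [-0.0, 0.001, -1.0]]
wrist_force: [-0.1, -0.6, -1.2]
gripper_width: 21.7
gripper_force: 30.0
```

```bash
python3 chk3.py blue | grep -v 255
```

```text
[640.5 171.2 306.7] [-0.048  0.999] 21.735468945360523
('blue', [527.0, 160.0], 17043, [809.1, 226.4, 41.0])
('blue', [248.3, 173.9], 928, [620.7, 216.9, 91.1])
('blue', [310.4, 174.1], 903, [655.0, 218.5, 91.1])
('blue', [279.4, 285.2], 6062, [640.2, 169.0, 127.6])
100 0 [15, 3, 167] [636.2, 256.4, 141.5]
110 0 [15, 3, 166] [636.4, 252.6, 141.1]
120 0 [30, 2, 155] [636.6, 248.8, 141.8]
130 0 [83, 10, 102] [636.9, 243.7, 123.1]
140 0 [98, 10, 101] [637.1, 239.3, 123.0]
150 0 [96, 9, 136] [637.3, 235.0, 124.0]
160 0 [104, 15, 188] [637.5, 230.6, 124.9]
170 0 [106, 15, 188] [637.7, 226.2, 125.9]
180 0 [108, 16, 189] [637.9, 221.5, 125.4]
190 0 [109, 15, 187] [638.2, 216.5, 124.1]
200 0 [106, 15, 187] [638.4, 211.8, 124.5]
210 0 [105, 14, 186] [638.7, 207.1, 125.1]
handle start 218 [638.8 204.6 129.7]
```

Request:
apply_moves:
  rows:
    - {"dx": -0.0015,"dy": -0.0005,"dz": 0.04,"spin": 0,"gripper": 0.0}
    - {"dx": -0.0015,"dy": -0.0005,"dz": 0.07,"spin": 0,"gripper": 0.0}
    - {"dx": -0.0015,"dy": -0.0005,"dz": 0.09,"spin": 0,"gripper": 0.0}
    - {"dx": -0.0015,"dy": -0.0005,"dz": 0.1,"spin": 0,"gripper": 0.0}
    - {"dx": -0.0015,"dy": -0.0005,"dz": 0.105,"spin": 0,"gripper": 0.0}
    - {"dx": -0.0015,"dy": -0.0005,"dz": 0.105,"spin": 0,"gripper": 0.0}

```text
t: 40.1
position: [640.1, 168.9, 264.3]
ee_rot: [[-0.044, 0.999, -0.002], [0.999, 0.044, -0.001], [-0.001, -0.002, -1.0]]
wrist_force: [-2.6, -0.8, 3.9]
gripper_width: 22.0
gripper_force: 30.0
```

Request:
apply_moves:
  rows:
    - {"dx": 0,"dy": 0,"dz": 0,"spin": 0,"gripper": 0.4}
    - {"dx": 0,"dy": 0,"dz": 0,"spin": 0,"gripper": 0.4}
    - {"dx": 0,"dy": 0,"dz": 0,"spin": 0,"gripper": 0.4}
    - {"dx": 0,"dy": 0,"dz": -0.1,"spin": 0,"gripper": 0.4}
    - {"dx": 0,"dy": 0,"dz": -0.2,"spin": 0,"gripper": 0.4}
    - {"dx": 0,"dy": 0,"dz": -0.3,"spin": 0,"gripper": 0.4}
    - {"dx": -0.1,"dy": 0,"dz": -0.35,"spin": 0,"gripper": 0.4}
    - {"dx": -0.2,"dy": -0.1,"dz": -0.35,"spin": 0,"gripper": 0.5}
    - {"dx": -0.2,"dy": -0.17,"dz": -0.35,"spin": 0,"gripper": 0.5}
    - {"dx": -0.2,"dy": -0.17,"dz": -0.35,"spin": 0,"gripper": 0.5}

```text
t: 41.1
position: [572.8, 85.5, 402.8]
ee_rot: [[-0.043, 0.999, -0.004], [0.999, 0.043, 0.0], [0.0, -0.004, -1.0]]
wrist_force: [0.6, -0.4, -0.2]
gripper_width: 47.1
gripper_force: 0.0
```

```bash
python3 chk4.py 497.7 567.7 637.8; python3 - <<'E'
from meas import *
w=grab("wrist");t=grab("top");save(w,"w5.png",sc=1.42)
for nm,f in(("w",w),("t",t)):
    g=f["img"].max(2); 
    P=[(u,v) for v in range(0,420,1) for u in range(0,560,1) if g[v,u]<55]
    Q=np.array([depth(f,u,v) for u,v in P]); Q=Q[(abs(Q[:,2]-93)<5)&(abs(Q[:,0]-565)<80)&(abs(Q[:,1]-15)<80)]
    if len(Q): print(nm,len(Q),Q.min(0).round(1),Q.max(0).round(1),np.median(Q[:,2]))
E
```

```text
[572.8  85.5 402.8] [-0.043  0.999]
497.7 [(110, np.float64(85.2)), (125, np.float64(85.2)), (140, np.float64(85.7)), (155, np.float64(85.6)), (170, np.float64(85.4)), (185, np.float64(85.0)), (200, np.float64(82.3)), (215, np.float64(82.8)), (230, np.float64(80.7))]
567.7 [(125, np.float64(85.5)), (140, np.float64(85.4)), (155, np.float64(85.6)), (170, np.float64(85.5)), (185, np.float64(85.9)), (200, np.float64(82.9)), (215, np.float64(82.3)), (230, np.float64(81.5))]
637.8 [(125, np.float64(85.5)), (140, np.float64(85.4)), (155, np.float64(85.5)), (170, np.float64(85.4)), (185, np.float64(85.5)), (200, np.float64(84.7)), (215, np.float64(82.4)), (230, np.float64(81.9))]
w ('red', [168.2, 42.5], 677, [481.6, 210.0, 90.0])
w ('red', [213.2, 42.7], 498, [516.0, 210.8, 93.0])
w ('red', [34.8, 65.6], 157, [333.0, 194.5, 20.9])
w ('red', [197.7, 123.1], 3467, [501.6, 151.5, 85.3])
w ('red', [304.1, 327.0], 859, [595.4, -6.3, 127.5])
w ('yellow', [260.1, 42.1], 570, [550.9, 212.7, 92.6])
w ('yellow', [305.3, 42.1], 586, [584.6, 214.5, 90.7])
w ('yellow', [282.0, 117.9], 2759, [569.7, 158.6, 86.5])
w ('yellow', [259.8, 162.2], 203, [552.8, 121.8, 84.4])
w ('yellow', [305.2, 162.2], 204, [590.8, 123.4, 83.8])
w ('blue', [540.5, 84.4], 5403, [811.0, 198.2, 28.5])
w ('blue', [352.5, 42.5], 527, [619.2, 215.2, 94.3])
w ('blue', [397.4, 42.3], 749, [653.6, 217.5, 90.2])
w ('blue', [366.9, 123.6], 3478, [638.5, 157.1, 85.5])
w ('blue', [520.0, 408.3], 544, [763.4, -47.5, 162.9])
t ('brass', [219.7, 255.7], 15, [418.9, 47.5, 50.0])
t ('brass', [368.5, 318.6], 32, [274.8, -293.8, 20.9])
t ('brass', [170.0, 348.8], 30, [206.2, 162.5, 19.7])
w 8299 [530.1 -31.7  88.4] [623.7  75.5  94.6] 92.32130277676742
t 1628 [524.  -30.7  88.1] [627.1  75.4  97.9] 93.14002020685223
```

View pics/w5.png

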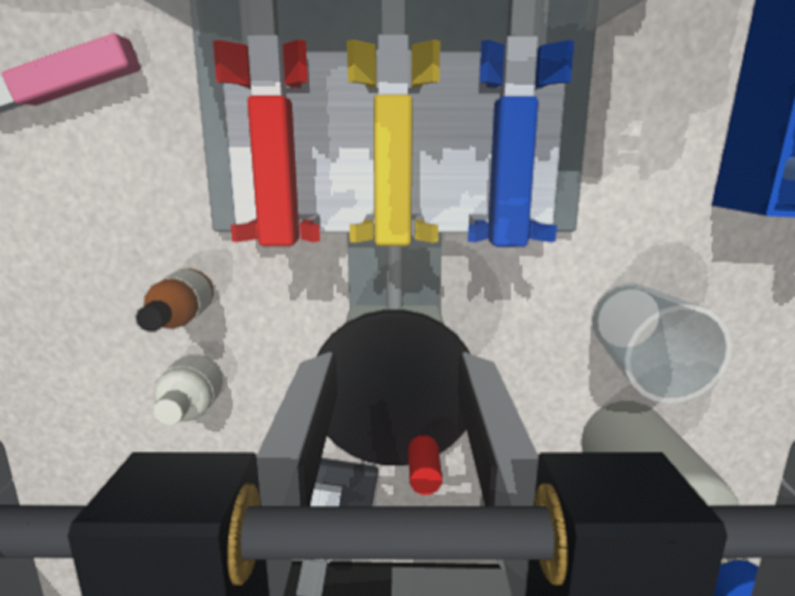

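The wrist view shows all three probes in their own coloured forks: red (272,170), yellow (392,170) and blue (514,170). The wheel is below them at about (395,385), with the knob top at (426,480).

```bash
python3 - <<'E'
from meas import *
S=1.4196
w=grab("wrist");t=grab("top");sc=grab("scene")
print(onz(w,426/S,480/S,131).round(1))
for f in(t,sc):
  for p,a in blobs(mask(f,"red")):
    d=depth(f,*p)
    if abs(d[0]-596)<30 and abs(d[1]+15)<30: print(p,a,d.round(1),onz(f,*p,128).round(1))
# wheel circle by depth-plane boundary in top view
for nm,f in(("w",w),("t",t)):
  M=np.zeros((420,560),np.uint8)
  for v in range(420):
    for u in range(560):
      if f["img"][v,u].max()<60:
        d=depth(f,u,v)
        if abs(d[2]-93)<7 and np.hypot(d[0]-575,d[1]-22)<75: M[v,u]=255
  c=max(cv2.findContours(M,cv2.RETR_EXTERNAL,cv2.CHAIN_APPROX_NONE)[0],key=cv2.contourArea)
  Q=np.array([onz(f,u,v,93)[:2] for u,v in cv2.convexHull(c)[:,0]])
  A=np.c_[2*Q,np.ones(len(Q))]; x=np.linalg.lstsq(A,(Q**2).sum(1),rcond=None)[0]
  print(nm,x[:2].round(1),np.sqrt(x[2]+x[:2]@x[:2]).round(1))
E
```

```text
[598.6 -14.3 131. ]
[245.7, 171.8] 97 [594.8 -14.5 129.3] [595.  -14.4 128. ]
[339.4, 216.0] 139 [602.2 -24.2 130.7] [601.  -22.7 128. ]
w [576.3  22.8] 53.4
t [575.7  21.9] 52.7
```

Request:
apply_moves:
  rows:
    - {"dx": -0.12,"dy": 0.03,"dz": 0,"spin": 0,"gripper": 0.5}
    - {"dx": -0.24,"dy": 0.05,"dz": 0,"spin": 0,"gripper": 0.5}
    - {"dx": -0.252,"dy": 0.05,"dz": 0.0,"spin": 0,"gripper": 0.5}
    - {"dx": -0.252,"dy": 0.05,"dz": 0.0,"spin": 0,"gripper": 0.5}

```text
t: 41.85
position: [601.2, -14.4, 403.5]
ee_rot: [[-0.043, 0.999, -0.0], [0.999, 0.043, 0.0], [0.0, -0.0, -1.0]]
wrist_force: [0.5, -1.5, 0.6]
gripper_width: 47.0
gripper_force: 0.0
```

Request:
apply_moves:
  rows:
    - {"dx": 0,"dy": 0,"dz": 0.1,"spin": 0,"gripper": 0.5}
    - {"dx": 0,"dy": 0,"dz": 0.2,"spin": 0,"gripper": 0.5}
    - {"dx": 0,"dy": 0,"dz": 0.25,"spin": 0,"gripper": 0.5}
    - {"dx": 0,"dy": 0,"dz": 0.256,"spin": 0,"gripper": 0.5}
    - {"dx": 0,"dy": 0,"dz": 0.256,"spin": 0,"gripper": 0.0}
    - {"dx": 0,"dy": 0,"dz": 0.256,"spin": 0,"gripper": 0.0}
    - {"dx": 0,"dy": 0,"dz": 0.256,"spin": 0,"gripper": 0.0}
    - {"dx": 0,"dy": 0,"dz": 0.256,"spin": 0,"gripper": 0.0}
    - {"dx": 0,"dy": 0,"dz": 0.256,"spin": 0,"gripper": 0.0}
    - {"dx": 0,"dy": 0,"dz": 0.256,"spin": 0,"gripper": 0.0}

```text
t: 42.85
position: [601.0, -13.2, 303.2]
ee_rot: [[-0.045, 0.999, 0.003], [0.999, 0.045, 0.0], [-0.0, 0.003, -1.0]]
wrist_force: [-1.5, 1.4, 5.9]
gripper_width: 19.0
gripper_force: 30.0
```

```bash
python3 - <<'E'
from meas import *
s=ctrl.get_state(); print(s["position"].round(1),s["ee_rot"].round(3).tolist(),s["wrist_force"].round(1),s["gripper_width"],s["joint_pos"].round(2))
p=s["position"][:2]; C=np.array([576,22.3]); d=p-C
print(np.hypot(*d),np.degrees(np.arctan2(d[1],d[0])))
E
```

```text
[601.  -13.2 303.2] [[-0.045, 0.999, 0.003], [0.999, 0.045, 0.0], [-0.0, 0.003, -1.0]] [-1.5  1.4  5.9] 19.047776008111413 [-0.17  0.36  1.57  0.    1.21 -0.21]
43.4233114605433 -54.81367864434089
```

```bash
cat > circ.py <<'E'
import numpy as np,sys
th0,step,n=map(float,sys.argv[1:4]); X=np.array([-.045,.999]);Y=np.array([.999,.045])
k=lambda a:42*np.array([np.cos(np.radians(a)),np.sin(np.radians(a))])
for i in range(1,int(n)+1):
    d=k(th0-step*i)-k(th0); print("%.3f %.3f"%(d@X/400,d@Y/400))
E
python3 circ.py -53.4 9 10
```

```text
-0.008 -0.014
-0.014 -0.030
-0.017 -0.046
-0.018 -0.062
-0.016 -0.079
-0.012 -0.095
-0.005 -0.110
0.004 -0.123
0.015 -0.136
0.028 -0.146
```

Request:
apply_moves:
  rows:
    - {"dx": -0.008,"dy": -0.014,"dz": 0,"spin": 0,"gripper": 0}
    - {"dx": -0.014,"dy": -0.03,"dz": 0,"spin": 0,"gripper": 0}
    - {"dx": -0.017,"dy": -0.046,"dz": 0,"spin": 0,"gripper": 0}
    - {"dx": -0.018,"dy": -0.062,"dz": 0,"spin": 0,"gripper": 0}
    - {"dx": -0.016,"dy": -0.079,"dz": 0,"spin": 0,"gripper": 0}

```text
t: 43.35
position: [569.8, -20.9, 303.2]
ee_rot: [[-0.044, 0.999, 0.004], [0.999, 0.044, 0.001], [0.001, 0.004, -1.0]]
wrist_force: [1.0, 2.5, 6.2]
gripper_width: 19.2
gripper_force: 30.0
```

```bash
python3 - <<'E'
from meas import *
s=ctrl.get_state(); print(s["position"].round(1),s["wrist_force"].round(1),s["ft_torque"].round(2),s["gripper_width"])
sc=grab("scene");t=grab("top")
for f in(sc,t): print([(c,[d.round(1).tolist() for p,a in blobs(mask(f,c)) for d in [depth(f,*p)] if 60<d[2]<100 and 470<d[0]<670 and 90<d[1]<230]) for c in RNG])
E
python3 circ.py -98.4 18 20
```

```text
[569.8 -20.9 303.2] [1.  2.5 6.2] [ 0.53 -0.11 -0.03] 19.156710362247395
[('red', [[500.5, 157.7, 84.5], [517.8, 205.7, 90.8]]), ('yellow', [[570.3, 165.1, 86.7], [587.9, 209.6, 93.9], [552.3, 121.7, 88.5]]), ('blue', [[639.7, 157.4, 86.4], [656.1, 214.3, 91.2]])]
[('red', [[514.5, 214.7, 92.1], [498.5, 188.0, 84.5], [480.9, 212.2, 92.8]]), ('yellow', [[584.4, 219.0, 88.0], [568.6, 179.5, 84.2], [550.6, 215.9, 90.9]]), ('blue', [[654.4, 221.0, 90.8], [637.7, 169.7, 87.3], [618.9, 217.0, 95.5]])]
0.011 -0.031
0.031 -0.057
0.059 -0.075
0.090 -0.084
0.123 -0.083
0.154 -0.072
0.180 -0.052
0.198 -0.024
0.207 0.007
0.206 0.040
0.195 0.071
0.175 0.097
0.147 0.115
0.116 0.124
0.083 0.123
0.052 0.112
0.026 0.092
0.008 0.064
-0.001 0.033
-0.000 0.000
```

Request:
apply_moves:
  rows:
    - {"dx": 0.011,"dy": -0.031,"dz": 0,"spin": 0,"gripper": 0}
    - {"dx": 0.031,"dy": -0.057,"dz": 0,"spin": 0,"gripper": 0}
    - {"dx": 0.059,"dy": -0.075,"dz": 0,"spin": 0,"gripper": 0}
    - {"dx": 0.09,"dy": -0.084,"dz": 0,"spin": 0,"gripper": 0}
    - {"dx": 0.123,"dy": -0.083,"dz": 0,"spin": 0,"gripper": 0}
    - {"dx": 0.154,"dy": -0.072,"dz": 0,"spin": 0,"gripper": 0}
    - {"dx": 0.18,"dy": -0.052,"dz": 0,"spin": 0,"gripper": 0}
    - {"dx": 0.198,"dy": -0.024,"dz": 0,"spin": 0,"gripper": 0}
    - {"dx": 0.207,"dy": 0.007,"dz": 0,"spin": 0,"gripper": 0}
    - {"dx": 0.206,"dy": 0.04,"dz": 0,"spin": 0,"gripper": 0}
    - {"dx": 0.195,"dy": 0.071,"dz": 0,"spin": 0,"gripper": 0}
    - {"dx": 0.175,"dy": 0.097,"dz": 0,"spin": 0,"gripper": 0}
    - {"dx": 0.147,"dy": 0.115,"dz": 0,"spin": 0,"gripper": 0}
    - {"dx": 0.116,"dy": 0.124,"dz": 0,"spin": 0,"gripper": 0}
    - {"dx": 0.083,"dy": 0.123,"dz": 0,"spin": 0,"gripper": 0}
    - {"dx": 0.052,"dy": 0.112,"dz": 0,"spin": 0,"gripper": 0}
    - {"dx": 0.026,"dy": 0.092,"dz": 0,"spin": 0,"gripper": 0}
    - {"dx": 0.008,"dy": 0.064,"dz": 0,"spin": 0,"gripper": 0}
    - {"dx": -0.001,"dy": 0.033,"dz": 0,"spin": 0,"gripper": 0}
    - {"dx": 0,"dy": 0,"dz": 0,"spin": 0,"gripper": 0}

```text
t: 45.45
position: [569.5, -20.9, 303.1]
ee_rot: [[-0.044, 0.999, 0.004], [0.999, 0.044, 0.001], [0.001, 0.004, -1.0]]
wrist_force: [1.4, 5.5, 8.3]
gripper_width: 19.5
gripper_force: 30.0
```

```bash
cat > chk5.py <<'E'
from meas import *
s=ctrl.get_state(); print(s["position"].round(1),s["wrist_force"].round(1),s["ft_torque"].round(2),s["gripper_width"])
sc=grab("scene");t=grab("top");w=grab("wrist")
for f in(sc,t,w):
  for c in RNG: print(c,[(a,d.round(1).tolist()) for p,a in blobs(mask(f,c)) for d in [depth(f,*p)] if 60<d[2]<150 and 470<d[0]<670 and 90<d[1]<300])
import sys
if len(sys.argv)>1: save(sc,sys.argv[1],(320,60,540,225),3.6)
E
python3 chk5.py
```

```text
[569.5 -20.9 303.1] [1.4 5.5 8.3] [ 1.07 -0.23 -0.  ] 19.461557878819885
red [(427, [502.5, 175.9, 89.9]), (40, [516.1, 235.0, 90.5])]
yellow [(451, [568.8, 182.2, 86.0]), (45, [587.8, 234.4, 95.7])]
blue [(479, [639.2, 182.4, 88.4]), (46, [657.0, 237.0, 96.5])]
red [(63, [512.8, 242.3, 93.3]), (209, [497.4, 201.2, 87.8]), (51, [479.2, 239.3, 95.9])]
yellow [(69, [582.6, 246.1, 92.6]), (336, [569.2, 190.6, 84.5]), (53, [548.4, 243.6, 93.1])]
blue [(438, [638.4, 184.9, 83.2]), (70, [652.5, 249.2, 91.8]), (47, [618.4, 247.3, 90.9])]
red []
yellow []
blue []
```

Request:
apply_moves:
  rows:
    - {"dx": 0.011,"dy": -0.031,"dz": 0,"spin": 0,"gripper": 0}
    - {"dx": 0.031,"dy": -0.057,"dz": 0,"spin": 0,"gripper": 0}
    - {"dx": 0.059,"dy": -0.075,"dz": 0,"spin": 0,"gripper": 0}
    - {"dx": 0.09,"dy": -0.084,"dz": 0,"spin": 0,"gripper": 0}
    - {"dx": 0.123,"dy": -0.083,"dz": 0,"spin": 0,"gripper": 0}
    - {"dx": 0.154,"dy": -0.072,"dz": 0,"spin": 0,"gripper": 0}
    - {"dx": 0.18,"dy": -0.052,"dz": 0,"spin": 0,"gripper": 0}
    - {"dx": 0.198,"dy": -0.024,"dz": 0,"spin": 0,"gripper": 0}
    - {"dx": 0.207,"dy": 0.007,"dz": 0,"spin": 0,"gripper": 0}
    - {"dx": 0.206,"dy": 0.04,"dz": 0,"spin": 0,"gripper": 0}
    - {"dx": 0.195,"dy": 0.071,"dz": 0,"spin": 0,"gripper": 0}
    - {"dx": 0.175,"dy": 0.097,"dz": 0,"spin": 0,"gripper": 0}
    - {"dx": 0.147,"dy": 0.115,"dz": 0,"spin": 0,"gripper": 0}
    - {"dx": 0.116,"dy": 0.124,"dz": 0,"spin": 0,"gripper": 0}
    - {"dx": 0.083,"dy": 0.123,"dz": 0,"spin": 0,"gripper": 0}
    - {"dx": 0.052,"dy": 0.112,"dz": 0,"spin": 0,"gripper": 0}
    - {"dx": 0.052,"dy": 0.112,"dz": 0,"spin": 0,"gripper": 0}

```text
t: 47.3
position: [613.2, 0.4, 303.1]
ee_rot: [[-0.044, 0.999, 0.002], [0.999, 0.044, -0.001], [-0.001, 0.001, -1.0]]
wrist_force: [-0.9, 0.3, 7.8]
gripper_width: 19.3
gripper_force: 30.0
```

```bash
python3 chk5.py f1.png; python3 circ.py -26.4 6 20
```

```text
[6.132e+02 4.000e-01 3.031e+02] [-0.9  0.3  7.8] [-0.11  0.19  0.01] 19.259034861306457
red [(44, [518.3, 252.4, 95.9]), (31, [507.2, 233.2, 87.8])]
yellow [(451, [568.5, 202.8, 86.7]), (42, [586.1, 257.9, 93.0])]
blue [(458, [638.1, 204.9, 86.9]), (40, [655.5, 259.3, 94.5])]
red [(17, [510.0, 256.9, 88.6]), (177, [496.0, 226.2, 86.2]), (16, [480.8, 255.8, 86.3])]
yellow [(212, [567.1, 231.3, 85.6]), (16, [549.6, 256.7, 90.8])]
blue [(15, [649.9, 263.2, 90.7]), (281, [635.6, 220.8, 87.4]), (15, [618.2, 259.3, 92.6])]
red []
yellow []
blue []
-0.009 -0.006
-0.018 -0.013
-0.026 -0.020
-0.033 -0.029
-0.039 -0.038
-0.044 -0.047
-0.048 -0.058
-0.051 -0.068
-0.053 -0.079
-0.054 -0.090
-0.054 -0.101
-0.052 -0.112
-0.050 -0.123
-0.046 -0.133
-0.041 -0.143
-0.035 -0.152
-0.028 -0.161
-0.021 -0.169
-0.012 -0.176
-0.003 -0.182
```

View pics/f1.png

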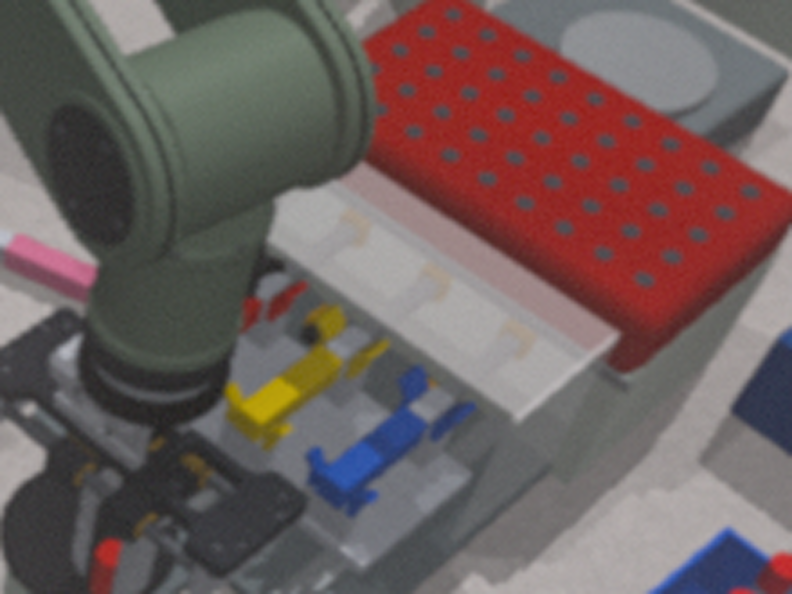

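The probes are still in their forks and the tips are well under the shield. The gripper still holds the knob. Carriage has travelled ~54 mm; continuing in small steps.

Request:
apply_moves:
  rows:
    - {"dx": -0.009,"dy": -0.006,"dz": 0,"spin": 0,"gripper": 0}
    - {"dx": -0.018,"dy": -0.013,"dz": 0,"spin": 0,"gripper": 0}
    - {"dx": -0.026,"dy": -0.02,"dz": 0,"spin": 0,"gripper": 0}
    - {"dx": -0.033,"dy": -0.029,"dz": 0,"spin": 0,"gripper": 0}
    - {"dx": -0.039,"dy": -0.038,"dz": 0,"spin": 0,"gripper": 0}
    - {"dx": -0.044,"dy": -0.047,"dz": 0,"spin": 0,"gripper": 0}
    - {"dx": -0.048,"dy": -0.058,"dz": 0,"spin": 0,"gripper": 0}
    - {"dx": -0.051,"dy": -0.068,"dz": 0,"spin": 0,"gripper": 0}

```text
t: 48.25
position: [587.1, -19.7, 303.1]
ee_rot: [[-0.045, 0.999, 0.003], [0.999, 0.045, -0.0], [-0.0, 0.003, -1.0]]
wrist_force: [-0.4, 1.1, 8.0]
gripper_width: 19.5
gripper_force: 30.0
```

```bash
python3 circ.py -74.4 6 18
```

```text
-0.002 -0.011
-0.003 -0.022
-0.002 -0.033
-0.001 -0.044
0.002 -0.054
0.006 -0.065
0.010 -0.075
0.016 -0.084
0.023 -0.093
0.031 -0.100
0.039 -0.107
0.048 -0.114
0.058 -0.119
0.068 -0.123
0.079 -0.126
0.089 -0.128
0.100 -0.129
0.111 -0.128
```

Request:
apply_moves:
  rows:
    - {"dx": -0.002,"dy": -0.011,"dz": 0,"spin": 0,"gripper": 0}
    - {"dx": -0.003,"dy": -0.022,"dz": 0,"spin": 0,"gripper": 0}
    - {"dx": -0.002,"dy": -0.033,"dz": 0,"spin": 0,"gripper": 0}
    - {"dx": -0.001,"dy": -0.044,"dz": 0,"spin": 0,"gripper": 0}
    - {"dx": -0.001,"dy": -0.044,"dz": 0,"spin": 0,"gripper": 0}

```text
t: 48.75
position: [569.4, -20.6, 303.2]
ee_rot: [[-0.045, 0.999, 0.003], [0.999, 0.045, 0.0], [0.0, 0.003, -1.0]]
wrist_force: [-0.3, 2.3, 8.0]
gripper_width: 19.1
gripper_force: 30.0
```

```bash
python3 circ.py -98.4 6 18;python3 chk5.py
```

```text
0.003 -0.011
0.006 -0.021
0.011 -0.031
0.017 -0.040
0.024 -0.049
0.031 -0.057
0.040 -0.064
0.049 -0.070
0.059 -0.075
0.069 -0.079
0.079 -0.082
0.090 -0.084
0.101 -0.085
0.112 -0.085
0.123 -0.083
0.134 -0.080
0.144 -0.077
0.154 -0.072
[569.4 -20.6 303.2] [-0.3  2.3  8. ] [ 0.31  0.06 -0.04] 19.112782400042796
red [(420, [498.9, 205.6, 86.2]), (41, [516.1, 260.7, 92.1])]
yellow [(431, [567.4, 210.1, 84.6]), (36, [586.0, 262.3, 94.8])]
blue [(449, [636.5, 213.5, 83.3]), (36, [655.1, 265.7, 93.9])]
red [(356, [498.6, 214.1, 84.8])]
yellow [(453, [566.5, 208.9, 88.2])]
blue [(442, [636.3, 211.4, 86.3])]
red []
yellow []
blue []
```

Request:
apply_moves:
  rows:
    - {"dx": 0.003,"dy": -0.011,"dz": 0,"spin": 0,"gripper": 0}
    - {"dx": 0.006,"dy": -0.021,"dz": 0,"spin": 0,"gripper": 0}
    - {"dx": 0.011,"dy": -0.031,"dz": 0,"spin": 0,"gripper": 0}
    - {"dx": 0.017,"dy": -0.04,"dz": 0,"spin": 0,"gripper": 0}
    - {"dx": 0.017,"dy": -0.04,"dz": 0,"spin": 0,"gripper": 0}

```text
t: 49.4
position: [553.3, -14.4, 303.1]
ee_rot: [[-0.045, 0.999, 0.003], [0.999, 0.045, 0.0], [0.0, 0.003, -1.0]]
wrist_force: [0.9, 0.9, 7.6]
gripper_width: 19.7
gripper_force: 30.0
```

```bash
python3 circ.py -122.4 6 16
```

```text
0.007 -0.009
0.014 -0.017
0.023 -0.024
0.032 -0.030
0.042 -0.035
0.052 -0.039
0.062 -0.042
0.073 -0.044
0.084 -0.045
0.095 -0.044
0.106 -0.043
0.117 -0.040
0.127 -0.036
0.137 -0.032
0.146 -0.026
0.155 -0.019
```

Request:
apply_moves:
  rows:
    - {"dx": 0.007,"dy": -0.009,"dz": 0,"spin": 0,"gripper": 0}
    - {"dx": 0.014,"dy": -0.017,"dz": 0,"spin": 0,"gripper": 0}
    - {"dx": 0.023,"dy": -0.024,"dz": 0,"spin": 0,"gripper": 0}
    - {"dx": 0.032,"dy": -0.03,"dz": 0,"spin": 0,"gripper": 0}
    - {"dx": 0.032,"dy": -0.03,"dz": 0,"spin": 0,"gripper": 0}

```text
t: 49.9
position: [541.0, -2.2, 303.1]
ee_rot: [[-0.045, 0.999, 0.004], [0.999, 0.045, -0.0], [-0.0, 0.004, -1.0]]
wrist_force: [0.9, 0.4, 7.3]
gripper_width: 19.2
gripper_force: 30.0
```

```bash
python3 circ.py -146.4 6 12
```

```text
0.010 -0.005
0.020 -0.009
0.030 -0.012
0.041 -0.014
0.052 -0.015
0.063 -0.015
0.074 -0.013
0.085 -0.010
0.095 -0.007
0.105 -0.002
0.114 0.004
0.123 0.011
```

Request:
apply_moves:
  rows:
    - {"dx": 0.01,"dy": -0.005,"dz": 0,"spin": 0,"gripper": 0}
    - {"dx": 0.02,"dy": -0.009,"dz": 0,"spin": 0,"gripper": 0}
    - {"dx": 0.03,"dy": -0.012,"dz": 0,"spin": 0,"gripper": 0}
    - {"dx": 0.041,"dy": -0.014,"dz": 0,"spin": 0,"gripper": 0}
    - {"dx": 0.041,"dy": -0.014,"dz": 0,"spin": 0,"gripper": 0}

```text
t: 50.4
position: [534.7, 13.8, 303.1]
ee_rot: [[-0.045, 0.999, 0.004], [0.999, 0.045, -0.001], [-0.001, 0.004, -1.0]]
wrist_force: [0.8, 0.3, 7.0]
gripper_width: 19.3
gripper_force: 30.0
```

```bash
python3 circ.py -170.4 6 10; python3 chk5.py
```

```text
0.011 -0.001
0.022 -0.000
0.033 0.001
0.043 0.004
0.054 0.008
0.064 0.012
0.073 0.018
0.082 0.025
0.090 0.033
0.097 0.041
[534.7  13.8 303.1] [0.8 0.3 7. ] [ 0.02 -0.09  0.03] 19.330732208705072
red [(414, [498.9, 210.0, 86.5]), (34, [515.8, 265.1, 91.8])]
yellow [(43, [549.6, 274.6, 91.2]), (33, [584.4, 270.6, 89.7]), (379, [571.7, 204.8, 88.1])]
blue [(40, [618.8, 278.0, 90.2]), (406, [640.5, 207.8, 87.4]), (29, [654.2, 272.1, 91.4])]
red [(185, [496.1, 236.3, 86.6])]
yellow [(292, [566.3, 229.0, 83.6])]
blue [(432, [636.1, 217.5, 86.4])]
red []
yellow []
blue []
```

Request:
apply_moves:
  rows:
    - {"dx": 0.011,"dy": -0.001,"dz": 0,"spin": 0,"gripper": 0}
    - {"dx": 0.022,"dy": 0,"dz": 0,"spin": 0,"gripper": 0}
    - {"dx": 0.033,"dy": 0.001,"dz": 0,"spin": 0,"gripper": 0}
    - {"dx": 0.043,"dy": 0.004,"dz": 0,"spin": 0,"gripper": 0}
    - {"dx": 0.043,"dy": 0.004,"dz": 0,"spin": 0,"gripper": 0}

```text
t: 51.05
position: [535.5, 31.0, 303.1]
ee_rot: [[-0.046, 0.999, 0.003], [0.999, 0.046, -0.001], [-0.001, 0.003, -1.0]]
wrist_force: [0.1, -0.1, 9.0]
gripper_width: 19.3
gripper_force: 30.0
```

```bash
python3 circ.py -194.4 6 10
```

```text
0.010 0.004
0.020 0.009
0.030 0.014
0.038 0.021
0.046 0.029
0.053 0.037
0.059 0.046
0.064 0.056
0.069 0.066
0.072 0.077
```

Request:
apply_moves:
  rows:
    - {"dx": 0.01,"dy": 0.004,"dz": 0,"spin": 0,"gripper": 0}
    - {"dx": 0.02,"dy": 0.009,"dz": 0,"spin": 0,"gripper": 0}
    - {"dx": 0.03,"dy": 0.014,"dz": 0,"spin": 0,"gripper": 0}
    - {"dx": 0.03,"dy": 0.014,"dz": 0,"spin": 0,"gripper": 0}

```text
t: 51.45
position: [538.7, 38.5, 303.0]
ee_rot: [[-0.047, 0.999, -0.007], [0.999, 0.047, -0.016], [-0.016, -0.007, -1.0]]
wrist_force: [-10.6, -19.2, 15.3]
gripper_width: 19.6
gripper_force: 30.0
```

```bash
python3 circ.py -212.4 6 10
```

```text
0.009 0.007
0.017 0.014
0.024 0.023
0.030 0.032
0.035 0.042
0.039 0.052
0.042 0.062
0.044 0.073
0.045 0.084
0.044 0.095
```

Force rose to ~22 N against the motion, so the stop has been touched. Letting go and lifting off.

Request:
apply_moves:
  rows:
    - {"dx": 0,"dy": 0,"dz": 0,"spin": 0,"gripper": 0}
    - {"dx": 0,"dy": 0,"dz": 0,"spin": 0,"gripper": 0}
    - {"dx": 0,"dy": 0,"dz": 0,"spin": 0,"gripper": 0.5}
    - {"dx": 0,"dy": 0,"dz": 0,"spin": 0,"gripper": 0.5}
    - {"dx": 0,"dy": 0,"dz": 0,"spin": 0,"gripper": 0.5}
    - {"dx": 0,"dy": 0,"dz": 0,"spin": 0,"gripper": 0.5}
    - {"dx": 0,"dy": 0,"dz": -0.06,"spin": 0,"gripper": 0.5}
    - {"dx": 0,"dy": 0,"dz": -0.15,"spin": 0,"gripper": 0.5}
    - {"dx": 0,"dy": 0,"dz": -0.25,"spin": 0,"gripper": 0.5}
    - {"dx": -0.1,"dy": 0,"dz": -0.25,"spin": 0,"gripper": 0.5}
    - {"dx": -0.1,"dy": 0,"dz": -0.25,"spin": 0,"gripper": 0.5}

```text
t: 52.55
position: [542.4, 0.8, 403.3]
ee_rot: [[-0.043, 0.999, 0.004], [0.999, 0.043, -0.003], [-0.003, 0.004, -1.0]]
wrist_force: [-0.7, 0.0, -0.2]
gripper_width: 46.7
gripper_force: 0.0
```

```bash
python3 chk5.py; python3 - <<'E'
from meas import *
w=grab("wrist");sc=grab("scene")
a=cv2.resize(sc["img"][60:225,320:540],(400,300)); b=cv2.resize(w["img"],(400,300))
cv2.imwrite("pics/f2.png",np.hstack([a,b])[:,:,::-1])
for x in seen(sc): 
    if x[0]=="red" and abs(x[3][0]-560)<80 and x[3][1]<80: print(x)
E
```

```text
[542.4   0.8 403.3] [-0.7  0.  -0.2] [0.01 0.01 0.04] 46.72344341509235
red [(239, [502.1, 225.7, 86.4]), (34, [515.3, 267.4, 90.5])]
yellow [(413, [567.5, 216.4, 83.7]), (29, [586.1, 267.5, 94.0])]
blue [(39, [619.3, 278.2, 90.9]), (402, [639.6, 210.5, 85.4]), (27, [654.0, 273.4, 91.4])]
red [(44, [495.5, 255.0, 87.9])]
yellow [(119, [565.1, 249.8, 85.1])]
blue [(199, [634.9, 243.2, 86.4])]
red []
yellow []
blue []
('red', [337.0, 187.4], 116, [541.9, 24.5, 126.7])
```

View pics/f2.png

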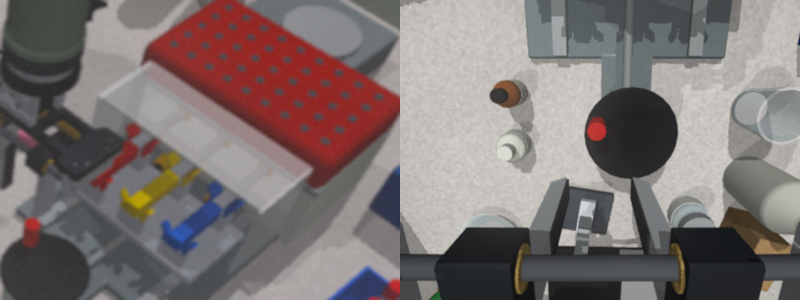

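The probes are still in their forks under the shield and the gripper is clear. The knob is at wrist crop (597,130) and the bystanders are upright. I'm checking that the knob didn't spring back.

```bash
python3 - <<'E'
from meas import *
w=grab("wrist");sc=grab("scene")
for f in (w,sc):
  for p,a in blobs(mask(f,"red"),60):
    d=depth(f,*p)
    if abs(d[0]-545)<40 and abs(d[1]-35)<40: print(p,a,d.round(1))
p,a=max([b for b in blobs(mask(w,"red"),60) if abs(depth(w,*b[0])[0]-545)<40],key=lambda b:b[1])
d=depth(w,*p); print(np.degrees(np.arctan2(d[1]-22.3,d[0]-576)),np.hypot(d[1]-22.3,d[0]-576))
t=grab("top")
save(t,"f3.png",(60,120,230,280),3.5)
E
```

```text
[275.5, 181.1] 776 [536.   34.8 130. ]
[336.9, 187.4] 116 [542.6  23.5 128.2]
162.6592723898083 41.87586492664311
```

View pics/f3.png

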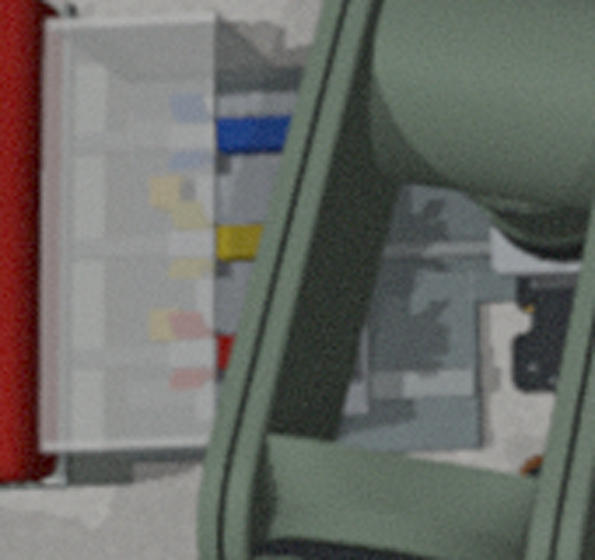

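Request:
apply_moves:
  rows:
    - {"dx": 0.085,"dy": -0.01,"dz": 0,"spin": 0,"gripper": 0.5}
    - {"dx": 0.085,"dy": -0.01,"dz": 0,"spin": 0,"gripper": 0.5}
    - {"dx": 0.085,"dy": -0.01,"dz": 0.1,"spin": 0,"gripper": 0.5}
    - {"dx": 0.085,"dy": -0.01,"dz": 0.2,"spin": 0,"gripper": 0.5}
    - {"dx": 0.085,"dy": -0.01,"dz": 0.25,"spin": 0,"gripper": 0.5}
    - {"dx": 0.085,"dy": -0.01,"dz": 0.25,"spin": 0,"gripper": 0.5}
    - {"dx": 0.085,"dy": -0.01,"dz": 0.25,"spin": 0,"gripper": 0.0}
    - {"dx": 0.085,"dy": -0.01,"dz": 0.25,"spin": 0,"gripper": 0.0}
    - {"dx": 0.085,"dy": -0.01,"dz": 0.25,"spin": 0,"gripper": 0.0}
    - {"dx": 0.085,"dy": -0.01,"dz": 0.25,"spin": 0,"gripper": 0.0}
    - {"dx": 0.085,"dy": -0.01,"dz": 0.25,"spin": 0,"gripper": 0.0}

```text
t: 54.05
position: [536.3, 36.6, 303.0]
ee_rot: [[-0.045, 0.999, 0.001], [0.999, 0.045, -0.001], [-0.001, 0.001, -1.0]]
wrist_force: [-2.5, -0.3, 5.4]
gripper_width: 19.7
gripper_force: 30.0
```

```bash
python3 circ.py -199 4 4
```

```text
0.007 0.003
0.013 0.006
0.019 0.010
0.025 0.014
```

Request:
apply_moves:
  rows:
    - {"dx": 0.007,"dy": 0.003,"dz": 0,"spin": 0,"gripper": 0}
    - {"dx": 0.007,"dy": 0.003,"dz": 0,"spin": 0,"gripper": 0}

```text
t: 54.25
position: [536.9, 38.3, 302.9]
ee_rot: [[-0.046, 0.999, -0.001], [0.999, 0.046, -0.005], [-0.005, -0.002, -1.0]]
wrist_force: [-5.7, -5.8, 7.5]
gripper_width: 19.4
gripper_force: 30.0
```

Request:
apply_moves:
  rows:
    - {"dx": 0.006,"dy": 0.003,"dz": 0,"spin": 0,"gripper": 0}
    - {"dx": 0.006,"dy": 0.003,"dz": 0,"spin": 0,"gripper": 0}

```text
t: 54.45
position: [537.6, 39.6, 302.9]
ee_rot: [[-0.046, 0.999, -0.004], [0.999, 0.046, -0.008], [-0.008, -0.004, -1.0]]
wrist_force: [-8.7, -11.3, 9.4]
gripper_width: 19.2
gripper_force: 30.0
```

The force rises at once from where the knob rested, so the carriage is at its stop. Releasing and handing in.

Request:
apply_moves:
  rows:
    - {"dx": 0,"dy": 0,"dz": 0,"spin": 0,"gripper": 0.5}
    - {"dx": 0,"dy": 0,"dz": 0,"spin": 0,"gripper": 0.5}
    - {"dx": 0,"dy": 0,"dz": 0,"spin": 0,"gripper": 0.5}
    - {"dx": 0,"dy": 0,"dz": 0,"spin": 0,"gripper": 0.5}
    - {"dx": 0,"dy": 0,"dz": -0.06,"spin": 0,"gripper": 0.5}
    - {"dx": 0,"dy": 0,"dz": -0.15,"spin": 0,"gripper": 0.5}
    - {"dx": 0,"dy": 0,"dz": -0.25,"spin": 0,"gripper": 0.5}
    - {"dx": -0.1,"dy": 0,"dz": -0.3,"spin": 0,"gripper": 0.5}
    - {"dx": -0.1,"dy": 0,"dz": -0.3,"spin": 0,"gripper": 0.5}
    - {"dx": -0.1,"dy": 0,"dz": -0.3,"spin": 0,"gripper": 0.5}

```text
t: 55.45
position: [540.2, 1.7, 421.8]
ee_rot: [[-0.044, 0.999, 0.001], [0.999, 0.044, 0.0], [0.0, 0.001, -1.0]]
wrist_force: [0.5, -0.2, 0.2]
gripper_width: 47.1
gripper_force: 0.0
```

```bash
python3 chk5.py; python3 -c "
from rig import ctrl
print(ctrl.job_done())"
```

```text
[540.2   1.7 421.8] [ 0.5 -0.2  0.2] [-0.05  0.04 -0.01] 47.10106586943124
red [(370, [500.3, 215.3, 85.8]), (37, [513.5, 269.7, 86.8])]
yellow [(37, [549.9, 275.3, 92.3]), (380, [568.9, 211.1, 82.7]), (27, [583.2, 271.9, 88.8])]
blue [(40, [619.7, 277.6, 91.3]), (406, [639.4, 210.6, 84.8]), (27, [654.1, 272.2, 92.1])]
red []
yellow [(69, [564.5, 254.9, 87.8])]
blue [(145, [634.2, 249.9, 86.5])]
red []
yellow []
blue []
the job is handed in; nothing more can be done
None
```

The red, yellow and blue probes were loaded in that order into their own slots, the carriage was wound until the wheel met firm resistance at its stop with the probes still in place, and the job was handed in at about 55 s.

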